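Clamp the re-glued nail brush with a star handle

TASK

The back of the bamboo nail brush has just been re-glued: lay it bristles down on the bed of the small wooden glue clamp, midway along the two cork-faced jaws and between them, with its long sides facing them. Then wind the jaw shut by pushing the spokes of the star handle round clockwise, one after another, until you feel it bite and the brush is held snugly against the far jaw, squeezed with about 20 N and never crushed (40 N). Move the jaw only by its star handle, and leave the jars, comb and ladle alone.

Things in the scene. Friction and masses are not known exactly. Their poses are not given: they have to be found in the camera images.
- brush: Loose bamboo nail brush on the table, bristles down, 95 mm long (x), 42 wide (y), 49 high, about 0.12 kg. Origin: centre of its underside (bristle tips), z up. Bristle block 85 x 34 mm, 0 to 15 mm high; bamboo back 95 x 42, 15 to 29 mm; on it a grip ridge 60 long (x), 22 wide (y), 29 to 49 mm high, to pinch across its width.
- clamp: Fixed glue clamp: wooden base board 130 (x) by 340 (y) by 20 mm thick; origin at the centre of its underside, z up. Its top is the bed; the jaws close along its y. A grey gear housing, 70 x 70 mm, up to 80 mm above the table, stands at y = -100 mm and carries the star handle.
- ram: Moving jaw (blue, 100 mm wide, top 26 mm above the bed); its cork face, to +y, is sprung and yields 1 mm per 16 N. Origin: on the bed, foot of the middle of the unloaded cork face; axes as the clamp's. Slides along the clamp's +y, from 0 to 10 mm at the start, 20 mm per radian of the star handle clockwise from above; stays where left. Not to be pushed by hand.
- wheel: Star handle on a vertical axis at x = 0, y = -100 mm of the clamp. Origin: on the axis, 80 mm above the table, z up. Four round steel spokes, 14 mm thick, red ends, along its own +x, +y, -x, -y, centre line 20 mm above the origin, reaching 112 mm from the axis; dark hub of 38 mm radius, top 38 mm above the origin. Clockwise from above closes the jaw; no spring-back.
- jar_low: Lower of two stacked empty white ceramic jars, 82 mm across, 72 mm high; origin under its centre. Leave alone.
- jar_high: Upper of the stacked jars, same size. Leave alone.
- comb: White plastic comb, 150 x 36 x 5 mm, lying flat; origin under its middle. Leave alone.
- ladle: Spare sauna ladle: steel cup 84 mm across and 40 mm high, origin under the cup; wooden handle along its +y to 300 mm, sloping down to the table. Leave alone.
- star_centre (a point): Hub centre in the plane of the spokes. Turning takes a steady 0.55 N m of friction (6.9 N on a spoke 80 mm out) plus 0.02 N m per newton of squeeze (20 N: 0.95 N m in all, 12 N at 80 mm; 40 N: 1.35 N m, 17 N at 80 mm). After the bite the squeeze rises 10 N per 0.03 to 0.05 rad. When left, friction holds up to about 27 N of squeeze.
- bed (a point): Top of the clamp's base board, above its origin, 20 mm over the table. The far jaw (blue, cork face to -y, 100 mm wide, top 26 mm above the bed) is screwed down with its face anywhere from y = +95 to +115 mm of the clamp; its place is not measured. The bed between the jaws is free.

How it is judged:
By the outcome, as a careful person would: the job done as asked, in the order asked, and still so for the second after the job is handed in, with the robot touching nothing.
It also fails if it takes over 67 s, if anything falls off the work surface, if the arm or the gripper's body presses on something with over 40 N, if the wrist force passes 120 N, or if a joint passes its speed limit or range.

ROBOT

A 6-joint arm with a two-finger parallel gripper is mounted at the origin on the work surface. World frame = base frame: x ahead of the robot, y to its left, z up, the work surface at z = 0. Lengths are in m, angles in rad, forces in N, time in s.
With the tool pointing down it reaches from about 0.25 to 0.775 m from the base axis. Payload 4 kg.
Tool frame: the origin (TCP) lies midway between the tips of the shut fingers; the grasp point (between the pads) lies 19 mm behind it; z points along the fingers, x is the direction in which the jaws open and shut, and the axes are right-handed (so a half turn about z gives the same grasp; the last joint's range is limited). The gripper opens to 94 mm and grips with 3 to 60 N. Pads are 16 mm wide; open, the fingers measure 119 mm over their backs; the gripper's body (75 mm by 177 mm) begins 78 mm behind the grasp point.
Start: joints at [-1.358, 0.087, 1.371, -0, 1.684, -0.103], TCP at [0.171, -0.523, 0.206] pointing down, gripper open.
Joint ranges: [-3.1, 3.1], [-0.76, 2.03], [0.27, 2.55], [-1.08, 4.22], [0.17, 2.65], [-2.57, 2.57]. Speed limits (rad/s): [2.79, 2.79, 3.14, 3.14, 3.14, 3.14].

INTERFACE

Orientations are given as [roll, pitch, yaw] about the fixed x, y, z axes, in that order (R = Rz(yaw) Ry(pitch) Rx(roll)).
In Python, from bench import * gives the robot as it stands.
- The arm moves only by the tool play_rows, never from a script. Its argument "rows" is a list of rows, each an object of numbers: "x", "y", "z": the shift along the tool's x, y, z in cm; "twist": the turn about the tool's z in rad; "jaw": the opening, from -1 (shut) to 1 (fully open), so that 0 is half open. In form: [{"x": .., "y": .., "z": .., "twist": .., "jaw": ..}, ...]. A call has 1 to 12 rows; each row shifts and turns the commanded pose from where the row before left it, along the tool's axes as they then stand; what a row does not reach is not made up. A row lasts 1/12 s, in which the tool goes at most 41.7 mm and 7.16 degrees, less where a joint would pass 70% of its speed; a pose out of reach is approached as far as the arm can. A call with a gripper value outside its range is refused whole. The fingers move at their own pace and stop on an object; the grip force is fixed at half the most. Time passes only in rows, so rows that do not move let the fingers close. It gives the time, the measured TCP pose, the force and the opening at its end, in the units of the state.
- get_obs(): the state, without advancing time (a new reading comes with each control period).
- snapshot(name): name is "scene" or "top" or "wrist"; returns a dict with "image" (384x512x3 uint8, red, green, blue), "fx", "fy", "cx", "cy" (pixels), "origin" and "orientation" of the camera in the world; the wrist camera has in their place "tool_from_camera" (4x4, takes a point from camera to tool coordinates, whose origin is the TCP and whose axes are the tool frame's). Camera axes: x right, y up, looking along -z (the intrinsics and any distortion apply to the point x, -y, -z); pixel columns grow to the right and rows downward; lengths in m; the calibration is good to about 2 mm. A picture is of the moment at which its call begins: read the wrist's pose just before it. There is no depth.
- close_job(): hands the job in, once; it reports no verdict.
Trained networks look in a picture, given as the dict that the camera call returned (one of the last four; its "shot" number tells which), for a name from the list of things; names that differ only in an ending like _2 or _b are one class to them, and where a whole thing is asked for, a point or a joint stands for the part that bears it (a point fixed in the world has none). Each returns a list of dicts, best first, with "conf" (0 to 1); they miss things now and then, are a little off and sometimes report something else, mostly with a low value. They report only what shows in the picture. A call takes as long as a camera call.
- look_for(picture, query): "xy" ([column, row] in pixels, amid what is visible of it).
- masks_of(picture, query): "region" (384x512 bool, what is visible of it) and "xy" ([column, row] in pixels, amid what is visible of it).
The state is a dict: "time": time; "joint_positions": joint angles; "qvel": joint speeds; "joint_torque": joint torques, N m; "tool_pos": TCP position; "ee_rot": TCP orientation; "wrist_force": force on the tool from outside, world axes, zero at the start; "wrist_torque": the same for the moment, N m; "width": finger opening in m.
Only numpy, scipy, OpenCV 4.12 (cv2) and the standard library are available. Lean on these libraries where they do the work, as an engineer would, in place of code of your own. Each camera call takes 0.05 s, during which the arm holds its last target.

## Working session

There is one attempt and no reset: what is moved stays moved. The work goes in short steps, Python scripts to look and compute and a tool call to move; the robot and the scene stay as the last step left them, time stands still between calls to the robot, and variables do not carry over. Pictures are saved under pics/ and viewed, and the job is handed in when it is done.

Besides the shell and the picture viewer there is one more tool, called after "Emit:" by a JSON object that holds its "fn" and its "kwargs". play_rows: Moves the arm, as the interface text tells. Its arguments: {"type":"object","properties":{"rows":{"type":"array"}},"required":["rows"]}

```bash
mkdir -p pics && ls && cat > h.py <<'E'
import numpy as np, cv2
from bench import *
def save(p,n,scale=1.5):
    im=cv2.cvtColor(p["image"],cv2.COLOR_RGB2BGR)
    im=cv2.resize(im,None,fx=scale,fy=scale,interpolation=cv2.INTER_CUBIC)
    cv2.imwrite("pics/"+n,im)
E
python3 - <<'E'
from h import *
o=get_obs()
print({k:np.round(v,3) for k,v in o.items()})
for n in ["scene","top"]:
    p=snapshot(n); save(p,n+"0.png")
    print(n,{k:p[k] for k in p if k!="image"})
E
```

```text
pics
{'time': np.float64(0.0), 'joint_positions': array([-1.358,  0.088,  1.372, -0.   ,  1.684, -0.103]), 'qvel': array([-0.002, -0.   , -0.001, -0.001,  0.001, -0.   ]), 'joint_torque': array([-0.0000e+00, -3.4018e+01, -3.0243e+01,  7.2000e-02,  3.3000e-02,
       -0.0000e+00]), 'tool_pos': array([ 0.171, -0.522,  0.204]), 'ee_rot': array([-3.141e+00,  2.000e-03, -1.255e+00]), 'wrist_force': array([ 0.013,  0.563, -0.327]), 'wrist_torque': array([ 0.031, -0.02 , -0.005]), 'width': np.float64(0.094)}
scene {'fx': 373.92721385854304, 'fy': 373.92721385854304, 'cx': 263.12013914151515, 'cy': 191.6617768355554, 'origin': array([1.26145254, 0.19132383, 0.92712917]), 'orientation': array([6.82752454e-01, 9.94213265e-04, 1.90012039e+00]), 'shot': 1}
top {'fx': 404.524926586847, 'fy': 404.524926586847, 'cx': 259.21555430537234, 'cy': 186.320301354331, 'origin': array([ 0.43709217, -0.02283012,  1.15001646]), 'orientation': array([ 0.17801501,  0.00805514, -1.5740466 ]), 'shot': 2}
```

View pics/scene0.png

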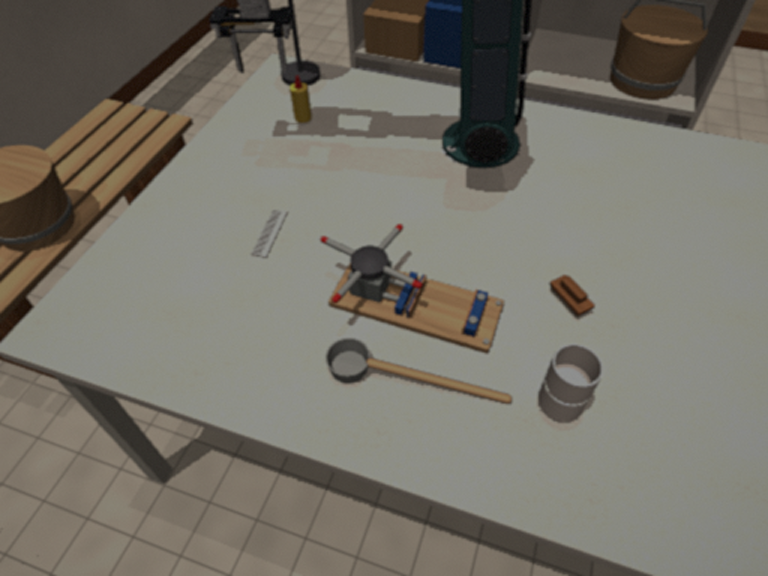

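View pics/top0.png

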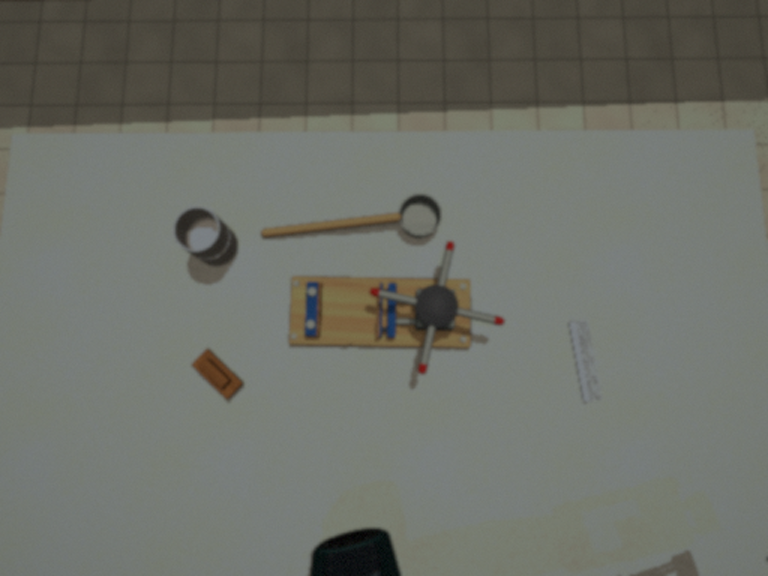

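```bash
cat >> h.py <<'E'
from scipy.spatial.transform import Rotation as Ro
def cam_pose(p,obs=None):
    if "origin" in p: return Ro.from_euler("xyz",p["orientation"]).as_matrix(),np.array(p["origin"])
    T=np.eye(4);T[:3,:3]=Ro.from_euler("xyz",obs["ee_rot"]).as_matrix();T[:3,3]=obs["tool_pos"]
    M=T@np.array(p["tool_from_camera"]);return M[:3,:3],M[:3,3]
def px2w(p,uv,z,obs=None):
    R,o=cam_pose(p,obs);uv=np.atleast_2d(np.array(uv,float))
    d=np.stack([(uv[:,0]-p["cx"])/p["fx"],-(uv[:,1]-p["cy"])/p["fy"],-np.ones(len(uv))],1)@R.T
    t=(z-o[2])/d[:,2];return o+d*t[:,None]
def w2px(p,X,obs=None):
    R,o=cam_pose(p,obs);c=(np.atleast_2d(X)-o)@R
    return np.stack([p["cx"]+p["fx"]*c[:,0]/-c[:,2],p["cy"]-p["fy"]*c[:,1]/-c[:,2]],1)
E
python3 - <<'E'
from h import *
p=snapshot("top")
print([k for k in p])
im=cv2.cvtColor(p["image"],cv2.COLOR_RGB2BGR)
c=im[140:280,110:410]; c=cv2.convertScaleAbs(c,alpha=1.6,beta=10)
cv2.imwrite("pics/topcrop.png",cv2.resize(c,None,fx=2.66,fy=2.66,interpolation=cv2.INTER_CUBIC))
s=snapshot("scene")
im=cv2.cvtColor(s["image"],cv2.COLOR_RGB2BGR)
c=im[130:290,200:420]; c=cv2.convertScaleAbs(c,alpha=1.6,beta=10)
cv2.imwrite("pics/scenecrop.png",cv2.resize(c,None,fx=3.6,fy=3.6,interpolation=cv2.INTER_CUBIC))
for n in ["brush","clamp","ram","wheel","jar_low","jar_high","comb","ladle"]:
    for q in (p,s):
        m=masks_of(q,n)
        for r in m[:2]:
            g=r["region"].astype(np.uint8);ys,xs=np.nonzero(g)
            rect=cv2.minAreaRect(np.stack([xs,ys],1).astype(np.float32)) if len(xs)>3 else None
            print(n,q["shot"],round(r["conf"],2),np.round(r["xy"],1),g.sum(),np.round(px2w(q,r["xy"],0.03)[0],3),rect)
E
```

```text
['image', 'fx', 'fy', 'cx', 'cy', 'origin', 'orientation', 'shot']
brush 3 0.95 [144.2 250.4] 593 [0.462 0.301 0.03 ] ((144.75, 248.75001525878906), (34.64822769165039, 16.970561981201172), 45.0)
brush 4 0.72 [384.4 197.7] 510 [0.474 0.312 0.03 ] ((380.7500305175781, 196.25001525878906), (32.52690887451172, 17.677669525146484), 45.0)
clamp 3 0.66 [259.8 206.4] 5475 [ 0.582 -0.016  0.03 ] ((262.0142822265625, 211.02090454101562), (81.27653503417969, 141.67295837402344), 77.52953338623047)
clamp 4 0.76 [273.1 198.2] 4177 [ 0.586 -0.008  0.03 ] ((273.6264953613281, 186.36058044433594), (128.78163146972656, 65.5508041381836), 17.19854164123535)
ram 3 0.72 [291.4 204.7] 1342 [ 0.586 -0.104  0.03 ] ((291.2768249511719, 204.13734436035156), (64.98809051513672, 65.18461608886719), 58.392494201660156)
ram 3 0.62 [261.1 216. ] 381 [ 0.555 -0.019  0.03 ] ((264.0, 207.0), (36.0, 24.0), 90.0)
ram 4 0.69 [271.3 198.6] 367 [ 0.589 -0.013  0.03 ] ((268.35797119140625, 193.94082641601562), (23.076927185058594, 29.615388870239258), 22.61986541748047)
wheel 3 0.9 [287.5 205.4] 1250 [ 0.584 -0.093  0.03
[... 1205 characters left out ...]
156, 240.19232177734375), (55.30475616455078, 13.728130340576172), 78.69007110595703)
comb 4 0.71 [178.  155.6] 287 [ 0.516 -0.366  0.03 ] ((179.07534790039062, 154.53424072265625), (10.17955207824707, 33.0214729309082), 24.443954467773438)
ladle 3 0.62 [269.8 146.6] 1247 [ 0.754 -0.045  0.03 ] ((233.49996948242188, 143.49998474121094), (118.99998474121094, 28.999996185302734), -0.0)
ladle 3 0.62 [287.5 205.7] 1362 [ 0.583 -0.093  0.03 ] ((291.5870666503906, 204.64317321777344), (65.17823028564453, 65.51333618164062), 58.70695877075195)
ladle 4 0.63 [244.2 243.2] 1378 [ 0.763 -0.036  0.03 ] ((279.7004699707031, 245.73463439941406), (126.59247589111328, 30.625267028808594), 6.927217960357666)
```

View pics/topcrop.png

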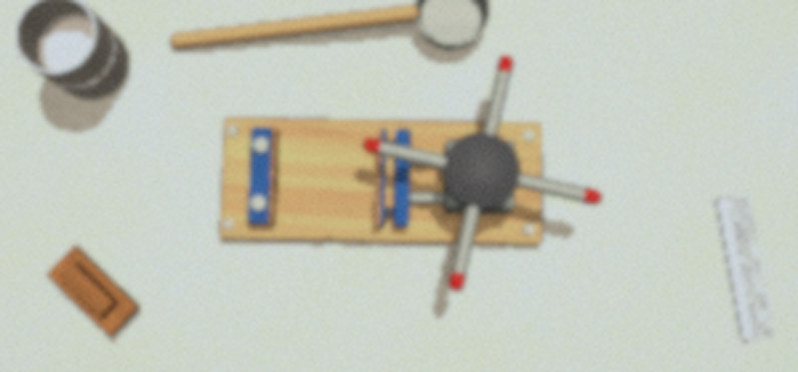

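View pics/scenecrop.png

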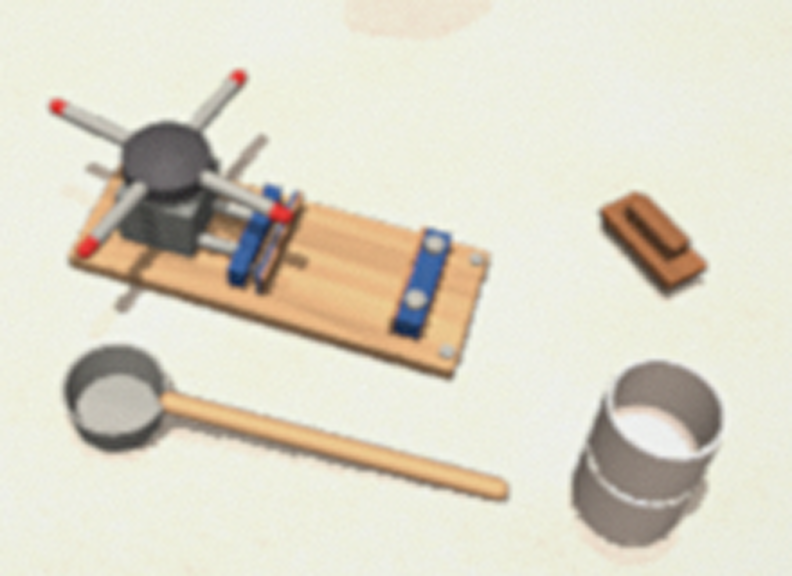

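```bash
python3 - <<'E'
from h import *
from scipy.optimize import least_squares
p=snapshot("top")
f=lambda a:np.array(a,float)/2.66+[110,140]
C=px2w(p,f([(223,118),(541,123),(541,245),(220,240)]),0.02)
print("clamp corners",np.round(C,3)); print("c",C.mean(0))
print("lens",[round(float(np.linalg.norm(C[i]-C[i-1])),3) for i in range(4)])
y=(C[0]-C[1]+C[3]-C[2]); print("clamp yaw (y axis ang -90)",np.arctan2(y[1],y[0])-np.pi/2)
W=px2w(p,f([(505,63),(372,145),(457,281),(593,196)]),0.1)
print("wheel tips",np.round(W,3),W.mean(0)); 
for w in W: d=w-W.mean(0);print(np.linalg.norm(d),np.degrees(np.arctan2(d[1],d[0])))
B=px2w(p,f([(76,246),(139,308),(113,338),(49,273)]),0.029)
print("brush",np.round(B,3),B.mean(0),[round(float(np.linalg.norm(B[i]-B[i-1])),3) for i in range(4)])
d=B[1]-B[0]+B[2]-B[3];print("brush yaw",np.arctan2(d[1],d[0]))
J=px2w(p,f([(249,128),(271,128),(271,223),(249,223)]),0.046);print("farjaw",np.round(J,3))
J=px2w(p,f([(382,130),(378,228)]),0.046);print("ram cork",np.round(J,3))
E
```

```text
clamp corners [[ 0.647  0.172  0.02 ]
 [ 0.64  -0.168  0.02 ]
 [ 0.51  -0.164  0.02 ]
 [ 0.517  0.171  0.02 ]]
c [0.57858494 0.00263461 0.02      ]
lens [0.13, 0.34, 0.13, 0.336]
clamp yaw (y axis ang -90) -0.020007227219901003
wheel tips [[ 0.687 -0.123  0.1  ]
 [ 0.604  0.01   0.1  ]
 [ 0.471 -0.073  0.1  ]
 [ 0.553 -0.207  0.1  ]] [ 0.5787027 -0.0981793  0.1      ]
0.11095251652341247 -13.116273472408135
0.11087361754274556 76.65996075477042
0.11075527512522626 166.5957182523189
0.11143129265591178 -103.44105766822378
brush [[0.511 0.32  0.029]
 [0.447 0.252 0.029]
 [0.417 0.277 0.029]
 [0.483 0.346 0.029]] [0.46430639 0.29861295 0.029     ] [0.038, 0.093, 0.04, 0.096]
brush yaw -2.328452948788007
farjaw [[0.631 0.14  0.046]
 [0.631 0.117 0.046]
 [0.532 0.115 0.046]
 [0.532 0.138 0.046]]
ram cork [[0.629 0.001 0.046]
 [0.527 0.005 0.046]]
```

```bash
cat >> h.py <<'E'
def plan(target,yaw=None,obs=None):
    o=obs or get_obs(); P=np.array(o["tool_pos"]); y0=o["ee_rot"][2]
    if yaw is None: yaw=y0
    dyaw=(yaw-y0+np.pi)%(2*np.pi)-np.pi
    d=np.array(target)-P
    out=[]
    for nm,yy in (("before twist",y0),("after twist",y0+dyaw)):
        R=Ro.from_euler("xyz",[np.pi,0,yy]).as_matrix()
        out.append((nm,np.round(100*R.T@d,2)))
    print("pos",np.round(P,4),"rpy",np.round(o["ee_rot"],3),"w",round(float(o["width"]),4),"F",np.round(o["wrist_force"],2),"t",round(float(o["time"]),2))
    print("shift cm:",out,"twist",round(-dyaw,4))
E
python3 - <<'E'
from h import *
o=get_obs();p=snapshot("wrist");save(p,"w0.png");print({k:p[k] for k in p if k!="image"})
R,c=cam_pose(p,o);print("cam at",c,"dir",-R[:,2],"up",R[:,1])
plan([0.40,0.0,0.30],-1.59)
E
```

```text
{'fx': 307.87624012061906, 'fy': 307.87624012061906, 'cx': 256.16890010303587, 'cy': 186.5787690633499, 'tool_from_camera': array([[ 9.99999423e-01, -8.55382862e-04,  6.49448357e-04,
         1.14535652e-04],
       [-6.55217123e-04, -9.65027577e-01, -2.62147566e-01,
        -7.59395080e-02],
       [ 8.50972109e-04,  2.62146989e-01, -9.65027581e-01,
        -1.79400042e-01],
       [ 0.00000000e+00,  0.00000000e+00,  0.00000000e+00,
         1.00000000e+00]]), 'shot': 6}
cam at [ 0.24303148 -0.49932984  0.38490585] dir [-0.24936205 -0.08085154 -0.96502932] up [ 0.91705424  0.30048916 -0.26214078]
pos [ 0.1708 -0.5228  0.2055] rpy [ 3.142 -0.    -1.255] w 0.0939 F [-0.09  0.13  0.36] t 1.1
shift cm: [('before twist', array([-42.58, -38.02,  -9.45])), ('after twist', array([-52.71, -21.91,  -9.45]))] twist 0.335
```

Emit:
{"fn": "play_rows", "kwargs": {"rows": [{"x": 0, "y": 0, "z": 0, "twist": 0.112, "jaw": 1}, {"x": 0, "y": 0, "z": 0, "twist": 0.112, "jaw": 1}, {"x": 0, "y": 0, "z": 0, "twist": 0.111, "jaw": 1}, {"x": -3.5, "y": -2.1, "z": 0, "twist": 0, "jaw": 1}, {"x": -3.5, "y": -2.1, "z": 0, "twist": 0, "jaw": 1}, {"x": -3.5, "y": -2.1, "z": 0, "twist": 0, "jaw": 1}, {"x": -3.5, "y": -2.1, "z": 0, "twist": 0, "jaw": 1}, {"x": -3.5, "y": -2.1, "z": 0, "twist": 0, "jaw": 1}, {"x": -3.5, "y": -2.1, "z": 0, "twist": 0, "jaw": 1}, {"x": -3.5, "y": -2.1, "z": 0, "twist": 0, "jaw": 1}, {"x": -3.5, "y": -2.1, "z": 0, "twist": 0, "jaw": 1}, {"x": -3.5, "y": -2.1, "z": 0, "twist": 0, "jaw": 1}]}}

```text
time: 2.1
tool_pos: [0.3664, -0.2097, 0.2058]
ee_rot: [-3.141, -0.001, -1.59]
wrist_force: [0.7, -0.7, 0.6]
width: 0.0938
```

Emit:
{"fn": "play_rows", "kwargs": {"rows": [{"x": -3.5, "y": -2.1, "z": 0, "twist": 0, "jaw": 1}, {"x": -3.5, "y": -2.1, "z": 0, "twist": 0, "jaw": 1}, {"x": -3.5, "y": -2.1, "z": 0, "twist": 0, "jaw": 1}, {"x": -3.5, "y": -2.1, "z": 0, "twist": 0, "jaw": 1}, {"x": -3.5, "y": -2.1, "z": 0, "twist": 0, "jaw": 1}, {"x": -3.5, "y": -2.1, "z": 0, "twist": 0, "jaw": 1}, {"x": -3.5, "y": -2.1, "z": 0, "twist": 0, "jaw": 1}, {"x": 0, "y": 0, "z": 0, "twist": 0, "jaw": 1}, {"x": 0, "y": 0, "z": 0, "twist": 0, "jaw": 1}]}}

```text
time: 2.85
tool_pos: [0.5178, 0.0323, 0.2048]
ee_rot: [3.14, -0.0, -1.586]
wrist_force: [-0.6, -0.7, -0.8]
width: 0.0937
```

```bash
python3 - <<'E'
from h import *
o=get_obs();p=snapshot("wrist");np.savez("w1.npz",**{k:v for k,v in p.items()},tool_pos=o["tool_pos"],ee_rot=o["ee_rot"]);save(p,"w1.png")
plan([0.464,0.2986,0.10],-0.757)
print(o["joint_positions"],o["qvel"])
E
```

```text
pos [0.5173 0.0309 0.2051] rpy [ 3.140e+00 -1.000e-03 -1.588e+00] w 0.094 F [ 0.63 -0.74  0.34] t 2.9
shift cm: [('before twist', array([-26.67,   5.8 ,  10.51])), ('after twist', array([-22.26, -15.8 ,  10.51]))] twist -0.8314
[-4.67789009e-02  1.87634353e-02  1.44366326e+00 -4.51284208e-04
  1.68058322e+00  1.53917944e+00] [-0.05528629 -0.03210494  0.02285886 -0.01565624  0.00910293 -0.00637412]
```

View pics/w1.png

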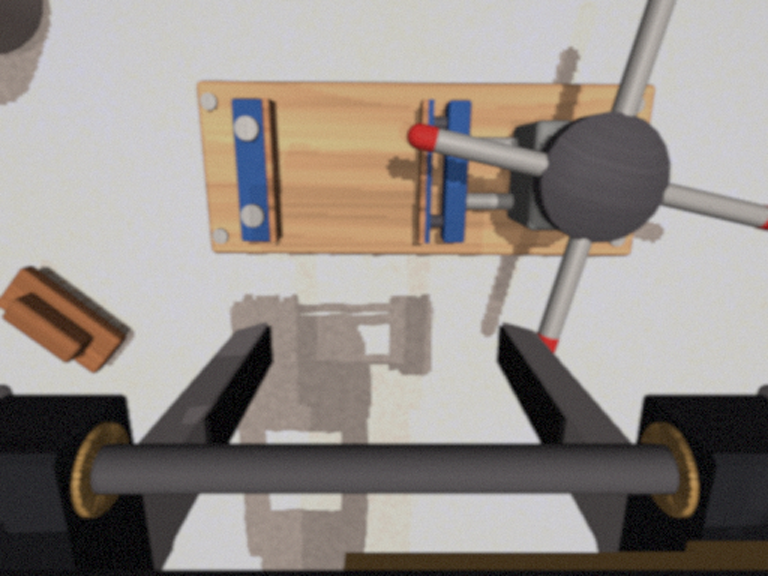

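```bash
python3 - <<'E'
from h import *
d=np.load("w1.npz");im=cv2.cvtColor(d["image"],cv2.COLOR_RGB2BGR)
c=im[50:175,125:320];c=cv2.convertScaleAbs(c,alpha=1.3)
cv2.imwrite("pics/w1a.png",cv2.resize(c,None,fx=4,fy=4,interpolation=cv2.INTER_CUBIC))
c=im[170:255,0:100];c=cv2.convertScaleAbs(c,alpha=1.3)
cv2.imwrite("pics/w1b.png",cv2.resize(c,None,fx=6,fy=6,interpolation=cv2.INTER_CUBIC))
E
```

```text
(no output)
```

View pics/w1a.png

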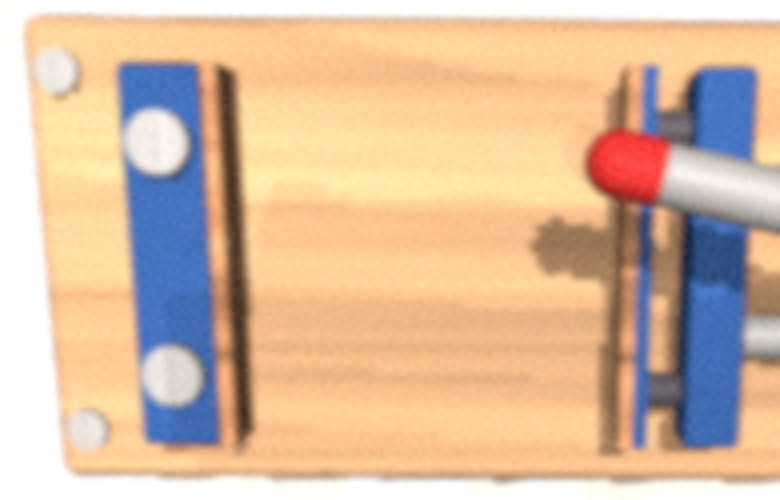

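View pics/w1b.png

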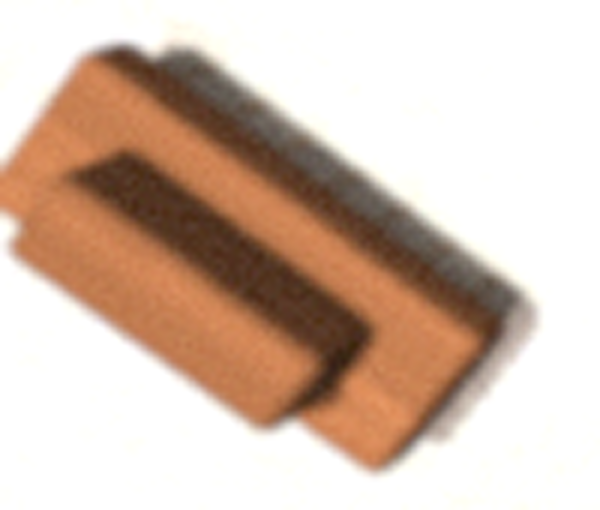

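```bash
python3 - <<'E'
from h import *
d=np.load("w1.npz");p={k:d[k] for k in d.files};o=p
a=lambda q:np.array(q,float)/4+[125,50]
b=lambda q:np.array(q,float)/6+[0,170]
C=px2w(p,np.vstack([a([(27,17)]),[(436.7,57.3),(420.7,170)],a([(68,472)])]),0.02,o)
print(np.round(C,4),"c",np.round(C.mean(0),4),[round(float(np.linalg.norm(C[i]-C[i-1])),4) for i in range(4)])
y=(C[0]-C[1]+C[3]-C[2]);yaw=np.arctan2(y[1],y[0])-np.pi/2;print("yaw",yaw)
c=C.mean(0)[:2]
def tocl(X): 
    R=np.array([[np.cos(yaw),-np.sin(yaw)],[np.sin(yaw),np.cos(yaw)]]);return (X[:,:2]-c)@R
F=px2w(p,a([(218,66),(240,446)]),0.046,o);print("far",np.round(tocl(F),4))
F=px2w(p,a([(628,68),(617,447)]),0.046,o);print("ram",np.round(tocl(F),4))
W=px2w(p,np.array([(423,137),(550,342)])/1.5,0.1,o);print("tips",W,np.round(tocl(W),4))
H=px2w(p,np.array([(605,178)])/1.5,0.118,o);print("hub",H,np.round(tocl(H),4))
B=px2w(p,b([(495,335),(378,468),(100,55)]),0.029,o);print(np.round(B,4),np.linalg.norm(B[0]-B[1]),np.linalg.norm(B[0]-B[2]),"centre",(B[1]+B[2])/2)
v=B[2]-B[0];print("yaw brush",np.arctan2(v[1],v[0]))
G=px2w(p,b([(70,178),(328,352),(265,430),(12,245)]),0.049,o);print(np.round(G,4),G.mean(0),[round(float(np.linalg.norm(G[i]-G[i-1])),4) for i in range(4)])
v=G[0]-G[1]+G[3]-G[2];print("yaw ridge",np.arctan2(v[1],v[0]))
E
```

```text
[[ 0.6469  0.1669  0.02  ]
 [ 0.6389 -0.1681  0.02  ]
 [ 0.5123 -0.1665  0.02  ]
 [ 0.5197  0.1699  0.02  ]] c [0.5795 0.0006 0.02  ] [0.1273, 0.3351, 0.1266, 0.3365]
yaw -0.02285033754018806
far [[ 0.0488  0.1101]
 [-0.0503  0.1096]]
ram [[ 0.0492  0.0046]
 [-0.0497  0.0046]]
tips [[ 0.60306566  0.00818986  0.1       ]
 [ 0.47206898 -0.07687261  0.1       ]] [[ 0.0234  0.0082]
 [-0.1056 -0.0799]]
hub [[ 0.57891422 -0.09305051  0.118     ]] [[ 0.0016 -0.0936]]
[[0.4496 0.2485 0.029 ]
 [0.4199 0.278  0.029 ]
 [0.5101 0.317  0.029 ]] 0.04192046481929103 0.0914286626753228 centre [0.46501887 0.2975005  0.029     ]
yaw brush 0.8468274754694185
[[0.4909 0.3119 0.049 ]
 [0.4546 0.2694 0.049 ]
 [0.4382 0.285  0.049 ]
 [0.4776 0.326  0.049 ]] [0.46534833 0.29808407 0.049     ] [0.0194, 0.0558, 0.0226, 0.0569]
yaw ridge 0.8344874864112188
```

Emit:
{"fn": "play_rows", "kwargs": {"rows": [{"x": -3.8, "y": 0.81, "z": 0, "twist": 0, "jaw": 0}, {"x": -3.8, "y": 0.81, "z": 0, "twist": 0, "jaw": 0}, {"x": -3.8, "y": 0.81, "z": 0, "twist": 0, "jaw": 0}, {"x": -3.8, "y": 0.81, "z": 0, "twist": 0, "jaw": 0}, {"x": -3.8, "y": 0.81, "z": 0, "twist": 0, "jaw": 0}, {"x": -3.8, "y": 0.81, "z": 0, "twist": 0, "jaw": 0}, {"x": -3.8, "y": 0.81, "z": 0, "twist": 0, "jaw": 0}, {"x": 0, "y": 0, "z": 0, "twist": -0.122, "jaw": 0}, {"x": 0, "y": 0, "z": 0, "twist": -0.122, "jaw": 0}, {"x": 0, "y": 0, "z": 1.5, "twist": -0.122, "jaw": 0}, {"x": 0, "y": 0, "z": 1.5, "twist": -0.122, "jaw": 0}, {"x": 0, "y": 0, "z": 1.5, "twist": -0.122, "jaw": 0}]}}

```text
time: 3.9
tool_pos: [0.4666, 0.2958, 0.1607]
ee_rot: [-3.14, -0.001, -0.977]
wrist_force: [-0.1, 0.6, 0.1]
width: 0.0476
```

Emit:
{"fn": "play_rows", "kwargs": {"rows": [{"x": 0, "y": 0, "z": 1.5, "twist": -0.122, "jaw": 0}, {"x": 0, "y": 0, "z": 1.5, "twist": -0.12, "jaw": 0}, {"x": 0, "y": 0, "z": 1.5, "twist": 0, "jaw": 0}, {"x": 0, "y": 0, "z": 0, "twist": 0, "jaw": 0}, {"x": 0, "y": 0, "z": 0, "twist": 0, "jaw": 0}]}}

```text
time: 4.32
tool_pos: [0.4658, 0.2957, 0.1151]
ee_rot: [3.14, 0.0, -0.741]
wrist_force: [1.2, -0.6, 0.7]
width: 0.0471
```

```bash
python3 - <<'E'
from h import *
o=get_obs();p=snapshot("wrist");save(p,"w2.png")
plan([0.4652,0.298,0.032],-0.736)
m=masks_of(p,"brush")
for r in m[:2]: print(r["conf"],r["xy"])
ob=o
for z in (0.03,0.049):
    print(px2w(p,m[0]["xy"],z,ob))
# model overlay of ridge
im=cv2.cvtColor(p["image"],cv2.COLOR_RGB2BGR)
def ov(c,yaw,col):
    R=np.array([[np.cos(yaw),-np.sin(yaw)],[np.sin(yaw),np.cos(yaw)]])
    for L,W,z in ((.0475,.021,.029),(.03,.011,.049)):
        q=np.array([(L,W),(-L,W),(-L,-W),(L,-W)])@R.T+c
        u=w2px(p,np.c_[q,np.full(4,z)],ob)
        cv2.polylines(im3,[np.int32(u*3)],True,col,1)
im3=cv2.resize(im,None,fx=3,fy=3,interpolation=cv2.INTER_CUBIC)
ov(np.array([0.4652,0.298]),0.835,(0,255,0))
cv2.imwrite("pics/w2o.png",im3[300:900,350:1150])
E
```

```text
pos [0.4665 0.2964 0.1162] rpy [-3.141e+00 -1.000e-03 -7.400e-01] w 0.0468 F [1.15 0.89 0.05] t 4.37
shift cm: [('before twist', array([-0.2 , -0.03,  8.42])), ('after twist', array([-0.2 , -0.03,  8.42]))] twist -0.0044
0.69 [252.8, 181.3]
[[0.469455   0.30442228 0.03      ]]
[[0.47289486 0.30783565 0.049     ]]
```

View pics/w2o.png

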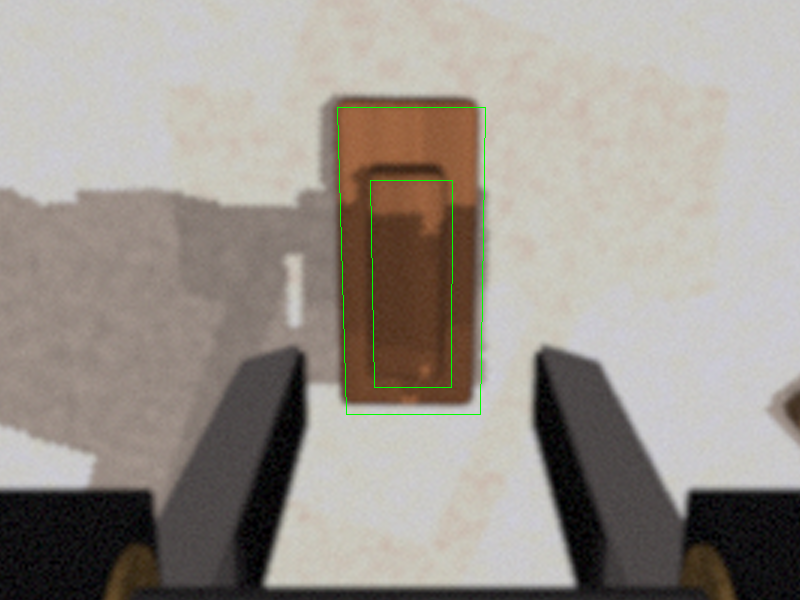

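Emit:
{"fn": "play_rows", "kwargs": {"rows": [{"x": -0.3, "y": -0.3, "z": 2.0, "twist": 0, "jaw": 0}, {"x": 0, "y": 0, "z": 2.5, "twist": 0, "jaw": 0}, {"x": 0, "y": 0, "z": 2.0, "twist": 0, "jaw": 0}, {"x": 0, "y": 0, "z": 1.2, "twist": 0, "jaw": 0}, {"x": 0, "y": 0, "z": 0.6, "twist": 0, "jaw": 0}, {"x": 0, "y": 0, "z": 0, "twist": 0, "jaw": 0}, {"x": 0, "y": 0, "z": 0, "twist": 0, "jaw": -1}, {"x": 0, "y": 0, "z": 0, "twist": 0, "jaw": -1}, {"x": 0, "y": 0, "z": 0, "twist": 0, "jaw": -1}, {"x": 0, "y": 0, "z": 0, "twist": 0, "jaw": -1}, {"x": 0, "y": 0, "z": 0, "twist": 0, "jaw": -1}]}}

```text
time: 5.33
tool_pos: [0.4664, 0.3023, 0.0336]
ee_rot: [-3.14, -0.001, -0.738]
wrist_force: [-0.1, 0.2, 1.7]
width: 0.0219
```

```bash
python3 - <<'E'
from h import *
o=get_obs();p=snapshot("wrist");save(p,"w3.png")
plan([0.4652,0.298,0.12],-0.736)
E
```

```text
pos [0.4664 0.3023 0.0336] rpy [-3.14e+00 -1.00e-03 -7.38e-01] w 0.0217 F [-0.01  0.53  3.65] t 5.38
shift cm: [('before twist', array([ 0.2 ,  0.4 , -8.64])), ('after twist', array([ 0.2 ,  0.4 , -8.64]))] twist -0.0019
```

View pics/w3.png

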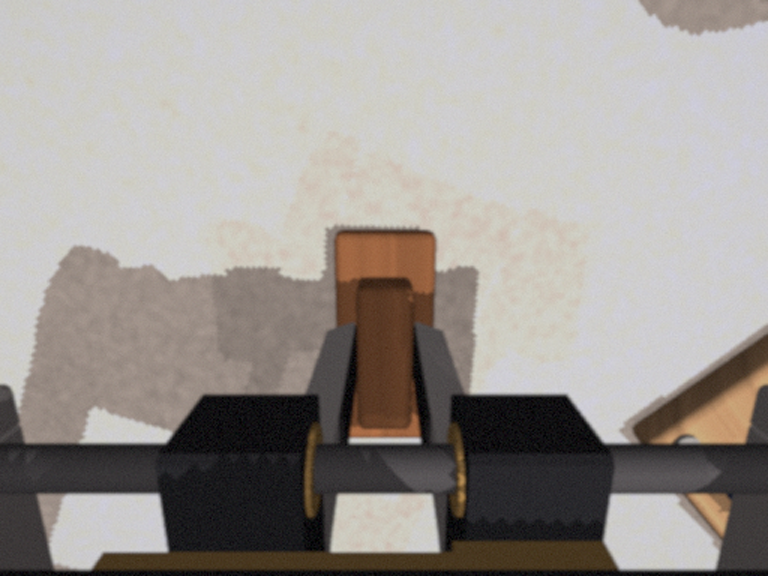

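```bash
python3 - <<'E'
from h import *
o=get_obs();p=snapshot("wrist")
R=Ro.from_euler("xyz",o["ee_rot"]).as_matrix();P=np.array(o["tool_pos"])
def tl(u,z): return np.round(1000*(px2w(p,np.array(u,float)/1.5,z,o)-P)@R,1)
print("ridge ends",tl([(385,281),(384,426)],0.049))
print("ridge sides",tl([(358,330),(412,330)],0.049))
print("back far edge",tl([(337,233),(434,233)],0.029), "near", tl([(352,437),(420,437)],0.029))
# target: clamp centre (0.579,0.0015) yaw -0.022; brush y = 0.110-0.021-0.006
yaw=-0.022;yb=0.082
t=np.array([0.579,0.0015])+np.array([-np.sin(yaw),np.cos(yaw)])*yb
print("target",t)
plan([t[0],t[1],0.12],yaw-np.pi/2,o)
E
```

```text
ridge ends [[  0.2 -31.  -15.4]
 [ -0.1  29.5 -15.5]]
ridge sides [[-10.  -11.7 -15.4]
 [ 10.5 -11.7 -15.4]]
back far edge [[-19.1 -45.5   4.7]
 [ 19.9 -45.5   4.7]] near [[-14.7  48.    4.5]
 [ 16.2  47.9   4.5]]
target [0.58080385 0.08348016]
pos [0.4664 0.3023 0.0336] rpy [-3.14e+00 -1.00e-03 -7.38e-01] w 0.0217 F [-0.01  0.53  3.65] t 5.38
shift cm: [('before twist', array([23.18,  8.49, -8.64])), ('after twist', array([ 21.62, -11.92,  -8.64]))] twist 0.8548
```

Emit:
{"fn": "play_rows", "kwargs": {"rows": [{"x": 0, "y": 0, "z": -2, "twist": 0, "jaw": -1}, {"x": 0, "y": 0, "z": -3, "twist": 0.12, "jaw": -1}, {"x": 0, "y": 0, "z": -3.6, "twist": 0.122, "jaw": -1}, {"x": 0, "y": 0, "z": 0, "twist": 0.122, "jaw": -1}, {"x": 0, "y": 0, "z": 0, "twist": 0.122, "jaw": -1}, {"x": 0, "y": 0, "z": 0, "twist": 0.122, "jaw": -1}, {"x": 0, "y": 0, "z": 0, "twist": 0.122, "jaw": -1}, {"x": 0, "y": 0, "z": 0, "twist": 0.124, "jaw": -1}, {"x": 3.6, "y": -1.98, "z": 0, "twist": 0, "jaw": -1}, {"x": 3.6, "y": -1.98, "z": 0, "twist": 0, "jaw": -1}, {"x": 3.6, "y": -1.98, "z": 0, "twist": 0, "jaw": -1}, {"x": 3.6, "y": -1.98, "z": 0, "twist": 0, "jaw": -1}]}}

```text
time: 6.43
tool_pos: [0.5419, 0.1549, 0.1179]
ee_rot: [3.141, -0.0, -1.591]
wrist_force: [0.4, -0.4, -0.5]
width: 0.0216
```

Emit:
{"fn": "play_rows", "kwargs": {"rows": [{"x": 3.6, "y": -1.98, "z": 0, "twist": 0, "jaw": -1}, {"x": 3.6, "y": -1.98, "z": 0, "twist": 0, "jaw": -1}, {"x": 0, "y": 0, "z": 0, "twist": 0, "jaw": -1}, {"x": 0, "y": 0, "z": 0, "twist": 0, "jaw": -1}, {"x": 0, "y": 0, "z": 0, "twist": 0, "jaw": -1}]}}

```text
time: 6.85
tool_pos: [0.5793, 0.0836, 0.1177]
ee_rot: [3.14, 0.001, -1.593]
wrist_force: [-0.4, -0.1, -1.1]
width: 0.0219
```

```bash
python3 - <<'E'
from h import *
o=get_obs();p=snapshot("wrist");save(p,"w4.png");np.savez("w4.npz",**{k:v for k,v in p.items()},tool_pos=o["tool_pos"],ee_rot=o["ee_rot"])
plan([0.5808,0.0835,0.055],-0.022-np.pi/2,o)
q=snapshot("top");save(q,"top4.png")
E
```

```text
pos [0.5793 0.0836 0.1177] rpy [ 3.140e+00  1.000e-03 -1.593e+00] w 0.0219 F [-0.42 -0.14 -1.1 ] t 6.85
shift cm: [('before twist', array([ 0.01, -0.15,  6.27])), ('after twist', array([ 0.01, -0.15,  6.27]))] twist 0.0002
```

View pics/w4.png

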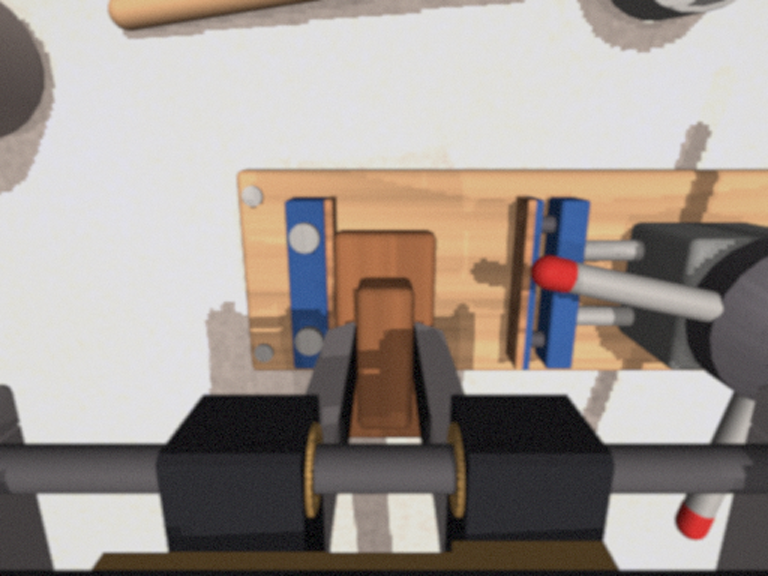

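```bash
python3 - <<'E'
from h import *
d=np.load("w4.npz");p={k:d[k] for k in d.files};o=p
im=cv2.cvtColor(d["image"],cv2.COLOR_RGB2BGR)
c=im[100:260,150:410];cv2.imwrite("pics/w4a.png",cv2.resize(c,None,fx=3,fy=3,interpolation=cv2.INTER_CUBIC))
R=Ro.from_euler("xyz",o["ee_rot"]).as_matrix();P=np.array(o["tool_pos"])
def f(n,u,z):
    X=px2w(p,np.array(u,float)/1.5,z,o);print(n,"world",np.round(X,4).tolist(),"tool mm",np.round(1000*(X-P)@R,1).tolist())
f("far jaw top corners L",[(287,199),(294,367)],0.046)
f("far cork top R",[(336,198)],0.046)
f("ram block",[(550,198),(588,199),(573,366),(540,366)],0.046)
f("ram cork top",[(524,198),(517,367)],0.046)
f("base corners",[(239,170),(252,370)],0.02)
f("tip",[(553,273),(697,521)],0.1)
E
```

```text
far jaw top corners L world [[0.6331, 0.1349, 0.046], [0.5343, 0.1383, 0.046]] tool mm [[-52.3, -52.7, 71.7], [-53.6, 46.1, 71.9]]
far cork top R world [[0.6331, 0.1085, 0.046]] tool mm [[-25.9, -53.3, 71.7]]
ram block world [[0.6307, -0.0065, 0.046], [0.6297, -0.0269, 0.046], [0.5316, -0.0274, 0.046], [0.532, -0.0078, 0.046]] tool mm [[89.0, -53.4, 71.6], [109.5, -52.9, 71.6], [112.1, 45.2, 71.8], [92.5, 45.2, 71.8]]
ram cork top world [[0.6309, 0.0075, 0.046], [0.5316, 0.0058, 0.046]] tool mm [[75.1, -53.4, 71.6], [78.9, 45.9, 71.8]]
base corners world [[0.6481, 0.1671, 0.02], [0.5202, 0.1719, 0.02]] tool mm [[-84.9, -67.1, 97.7], [-86.9, 60.9, 97.9]]
tip world [[0.6033, 0.0088, 0.1], [0.4695, -0.0754, 0.1]] tool mm [[74.3, -25.6, 17.7], [161.4, 106.4, 17.8]]
```

View pics/w4a.png

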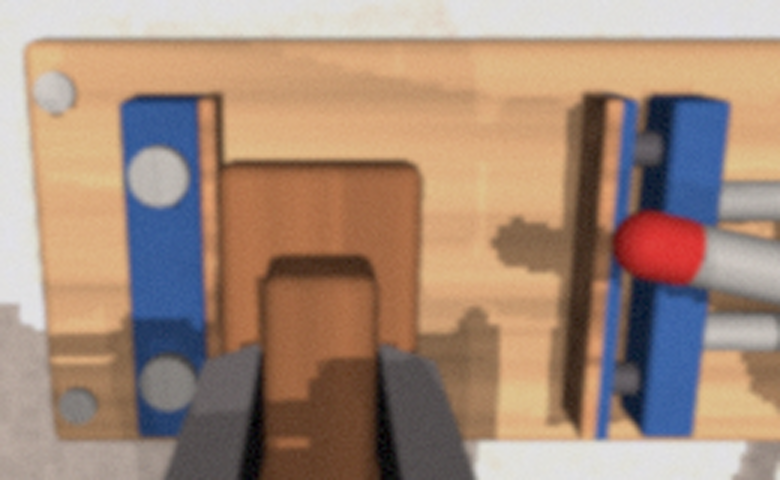

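Emit:
{"fn": "play_rows", "kwargs": {"rows": [{"x": 0, "y": -0.3, "z": 1.5, "twist": 0, "jaw": -1}, {"x": 0, "y": 0, "z": 2.0, "twist": 0, "jaw": -1}, {"x": 0, "y": 0, "z": 1.5, "twist": 0, "jaw": -1}, {"x": 0, "y": 0, "z": 0.8, "twist": 0, "jaw": -1}, {"x": 0, "y": 0, "z": 0.4, "twist": 0, "jaw": -1}, {"x": 0, "y": 0, "z": 0, "twist": 0, "jaw": -1}, {"x": 0, "y": 0, "z": 0, "twist": 0, "jaw": -1}, {"x": 0, "y": 0, "z": 0, "twist": 0, "jaw": -1}]}}

```text
time: 7.62
tool_pos: [0.5838, 0.0837, 0.0579]
ee_rot: [-3.139, 0.0, -1.592]
wrist_force: [-0.2, 0.1, -1.6]
width: 0.0217
```

```bash
python3 - <<'E'
from h import *
o=get_obs();p=snapshot("wrist");save(p,"w5.png");np.savez("w5.npz",**{k:v for k,v in p.items()},tool_pos=o["tool_pos"],ee_rot=o["ee_rot"])
plan([0.5808,0.0835,0.0536],-0.022-np.pi/2,o)
s=snapshot("scene");im=cv2.cvtColor(s["image"],cv2.COLOR_RGB2BGR)[130:290,200:420]
cv2.imwrite("pics/s5.png",cv2.resize(im,None,fx=3.6,fy=3.6,interpolation=cv2.INTER_CUBIC))
E
```

```text
pos [0.5838 0.0837 0.0579] rpy [-3.139  0.    -1.592] w 0.0217 F [-0.18  0.12 -1.57] t 7.62
shift cm: [('before twist', array([0.02, 0.3 , 0.43])), ('after twist', array([0.03, 0.3 , 0.43]))] twist 0.0012
```

View pics/w5.png

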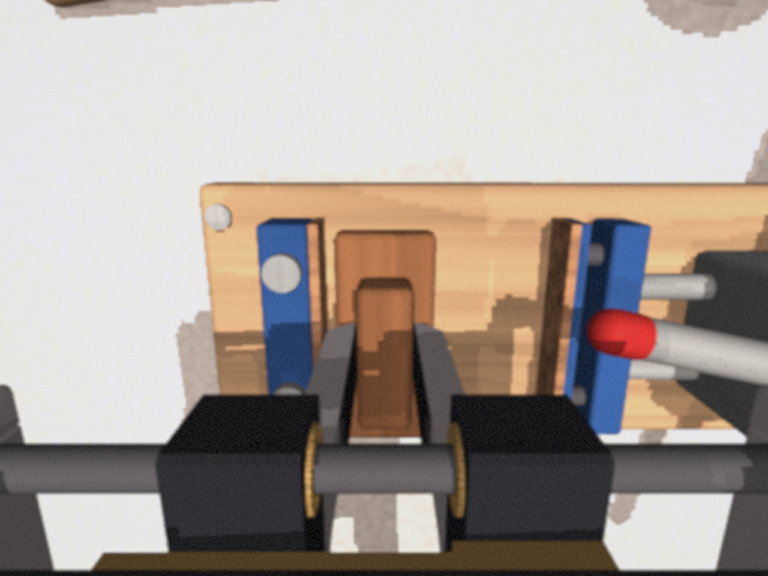

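View pics/s5.png

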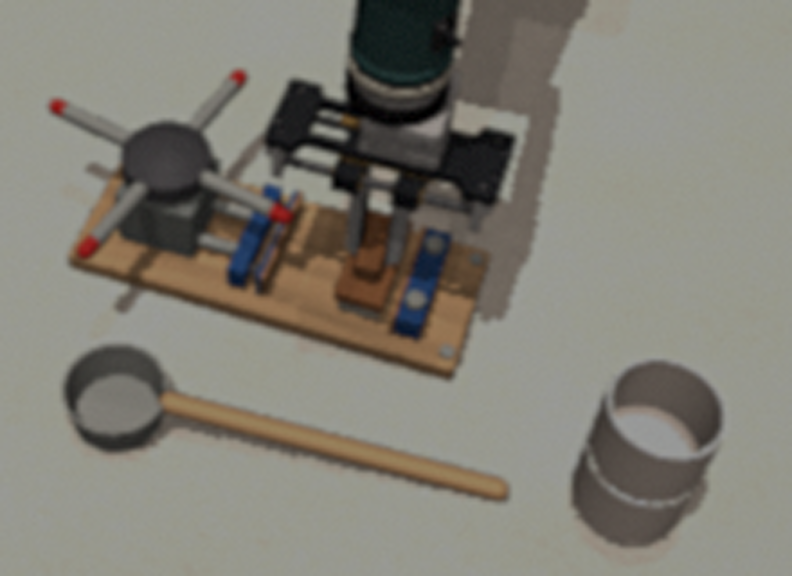

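```bash
python3 - <<'E'
from h import *
d=np.load("w5.npz");p={k:d[k] for k in d.files};o=p
R=Ro.from_euler("xyz",o["ee_rot"]).as_matrix();P=np.array(o["tool_pos"])
def f(n,u,z):
    X=px2w(p,np.array(u,float)/1.5,z,o);print(n,"world",np.round(X,4).tolist(),"tool mm",np.round(1000*(X-P)@R,1).tolist())
f("far jaw top L",[(258,220)],0.046)
f("far cork top R",[(322,220)],0.046)
f("ram block",[(592,220),(648,224),(617,432),(588,430)],0.046)
f("base corner",[(202,184)],0.02)
f("brush ridge ends",[(385,280),(384,427)],P[2]+0.0154)
f("tip",[(605,333)],0.1)
E
```

```text
far jaw top L world [[0.6345, 0.135, 0.046]] tool mm [[-52.4, -49.6, 12.0]]
far cork top R world [[0.634, 0.1084, 0.046]] tool mm [[-25.8, -49.7, 12.0]]
ram block world [[0.6317, -0.0035, 0.046], [0.6296, -0.0269, 0.046], [0.5314, -0.025, 0.046], [0.5327, -0.0112, 0.046]] tool mm [[86.2, -49.7, 12.0], [109.7, -48.1, 12.0], [109.7, 50.1, 11.7], [95.9, 49.1, 11.7]]
base corner world [[0.6483, 0.1666, 0.02]] tool mm [[-84.2, -62.7, 38.0]]
brush ridge ends world [[0.615, 0.0827, 0.0733], [0.5537, 0.0843, 0.0733]] tool mm [[0.3, -31.3, -15.3], [-0.0, 30.0, -15.5]]
tip world [[0.6034, 0.013, 0.1]] tool mm [[70.3, -21.2, -42.1]]
```

Emit:
{"fn": "play_rows", "kwargs": {"rows": [{"x": 0, "y": 0, "z": 0.2, "twist": 0, "jaw": -1}, {"x": 0, "y": 0, "z": 0.1, "twist": 0, "jaw": -1}, {"x": 0, "y": 0, "z": 0.1, "twist": 0, "jaw": -1}, {"x": 0, "y": 0, "z": 0, "twist": 0, "jaw": -1}, {"x": 0, "y": 0, "z": 0, "twist": 0, "jaw": -1}]}}

```text
time: 8.13
tool_pos: [0.5832, 0.0833, 0.0536]
ee_rot: [-3.141, -0.0, -1.592]
wrist_force: [-2.6, -0.2, 5.0]
width: 0.0219
```

Emit:
{"fn": "play_rows", "kwargs": {"rows": [{"x": 0, "y": 0, "z": 0, "twist": 0, "jaw": -0.28}, {"x": 0, "y": 0, "z": 0, "twist": 0, "jaw": -0.28}, {"x": 0, "y": 0, "z": 0, "twist": 0, "jaw": -0.28}, {"x": 0, "y": 0, "z": 0, "twist": 0, "jaw": -0.28}, {"x": 0, "y": 0, "z": -1, "twist": 0, "jaw": -0.28}, {"x": 0, "y": 0, "z": -2.5, "twist": 0, "jaw": -0.28}, {"x": 0, "y": 0, "z": -4, "twist": 0, "jaw": -0.28}, {"x": 0, "y": 0, "z": -4, "twist": 0, "jaw": -0.28}, {"x": 0, "y": 0, "z": -3, "twist": 0, "jaw": -0.28}, {"x": 3.4, "y": 1.1, "z": 0, "twist": 0, "jaw": -1}, {"x": 3.4, "y": 1.1, "z": 0, "twist": 0, "jaw": -1}, {"x": 3.4, "y": 1.1, "z": 0, "twist": 0, "jaw": -1}]}}

```text
time: 9.13
tool_pos: [0.5479, -0.0186, 0.1994]
ee_rot: [-3.138, -0.001, -1.59]
wrist_force: [-0.1, -0.7, 0.4]
width: 0.0172
```

Emit:
{"fn": "play_rows", "kwargs": {"rows": [{"x": 0, "y": 0, "z": 0, "twist": 0, "jaw": -1}, {"x": 0, "y": 0, "z": 0, "twist": 0, "jaw": -1}]}}

```text
time: 9.3
tool_pos: [0.5476, -0.0193, 0.1984]
ee_rot: [-3.14, 0.0, -1.595]
wrist_force: [-0.1, 0.2, -0.3]
width: 0.0033
```

```bash
python3 - <<'E'
from h import *
o=get_obs();p=snapshot("wrist");save(p,"w6.png");np.savez("w6.npz",**{k:v for k,v in p.items()},tool_pos=o["tool_pos"],ee_rot=o["ee_rot"])
plan([0.5808,0.0835,0.0536],-0.022-np.pi/2,o)
E
```

```text
pos [ 0.5476 -0.0193  0.1984] rpy [-3.14   0.    -1.595] w 0.0033 F [-0.14  0.16 -0.26] t 9.3
shift cm: [('before twist', array([-10.35,  -3.07,  14.48])), ('after twist', array([-10.35,  -3.1 ,  14.48]))] twist -0.0024
```

View pics/w6.png

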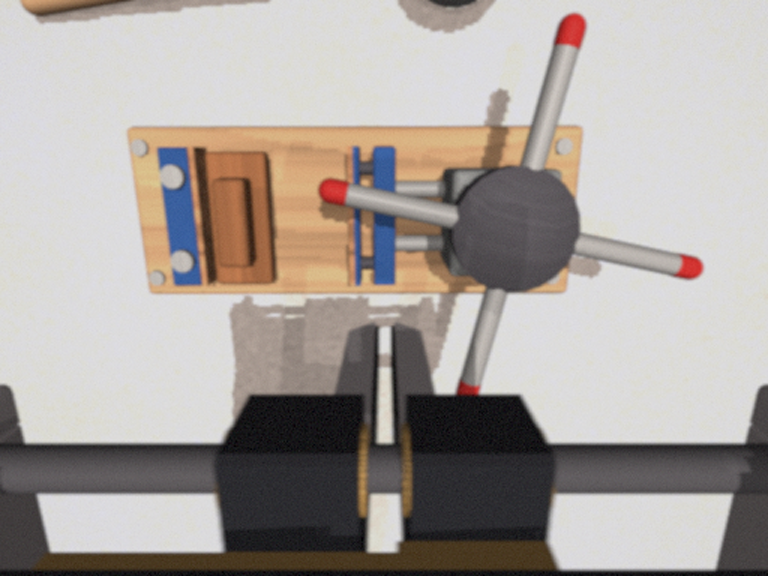

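```bash
python3 - <<'E'
from h import *
d=np.load("w6.npz");p={k:d[k] for k in d.files};o=p
def f(u,z): return px2w(p,np.array(u,float)/1.5,z,o)
T=f([(574,13),(319,188),(703,268)],0.1);print(np.round(T,4))
m=(T[1]+T[2])/2;print("axis mid",m,np.linalg.norm(T[1]-T[2])/2)
for t in T: print(np.linalg.norm(t-m),np.degrees(np.arctan2(*(t-m)[[1,0]])))
print("hub",f([(516,229)],0.118),f([(516,229)],0.11))
C=f([(130,128),(582,127),(566,292),(150,292)],0.02);print("base",np.round(C,4),C.mean(0),[round(float(np.linalg.norm(C[i]-C[i-1])),4) for i in range(4)])
E
```

```text
[[ 0.6947 -0.125   0.1   ]
 [ 0.6053  0.018   0.1   ]
 [ 0.5511 -0.2166  0.1   ]]
axis mid [ 0.57822913 -0.09931836  0.1       ] 0.12039735421077398
0.1192801476919016 -12.455542488183966
0.12039735421077394 76.98455948267089
0.12039735421077398 -103.01544051732918
hub [[ 0.58108009 -0.09465791  0.118     ]] [[ 0.5797807  -0.09691722  0.11      ]]
base [[ 0.6469  0.166   0.02  ]
 [ 0.6397 -0.1671  0.02  ]
 [ 0.5129 -0.1653  0.02  ]
 [ 0.5208  0.171   0.02  ]] [0.5800889 0.0011417 0.02     ] [0.1262, 0.3332, 0.1268, 0.3364]
```

Emit:
{"fn": "play_rows", "kwargs": {"rows": [{"x": 0, "y": 0, "z": 0, "twist": -0.114, "jaw": -1}, {"x": 0, "y": 0, "z": 0, "twist": -0.114, "jaw": -1}, {"x": 0, "y": 0, "z": 0, "twist": -0.114, "jaw": -1}, {"x": 0, "y": 0, "z": 0, "twist": -0.114, "jaw": -1}, {"x": 0, "y": 0, "z": 0, "twist": -0.114, "jaw": -1}, {"x": 0, "y": 0, "z": 0, "twist": -0.114, "jaw": -1}, {"x": 0, "y": 0, "z": 0, "twist": -0.114, "jaw": -1}, {"x": 0, "y": 0, "z": 0, "twist": -0.114, "jaw": -1}, {"x": 0, "y": 0, "z": 0, "twist": -0.114, "jaw": -1}, {"x": 0, "y": 0, "z": 0, "twist": -0.114, "jaw": -1}, {"x": 0, "y": 0, "z": 0, "twist": -0.114, "jaw": -1}, {"x": 0, "y": 0, "z": 0, "twist": -0.114, "jaw": -1}]}}

```text
time: 10.35
tool_pos: [0.5482, -0.0162, 0.1974]
ee_rot: [-3.141, 0.0, -0.216]
wrist_force: [0.2, -1.1, -0.3]
width: 0.0006
```

```bash
cat >> h.py <<'E'
AX=np.array([0.579,-0.099])
def behind(phi,r=0.09,d=0.030):
    u=np.array([np.cos(phi),np.sin(phi)]);t=np.array([np.sin(phi),-np.cos(phi)])
    return AX+r*u-d*t
def whl(o=None):
    o=o or get_obs();P=np.array(o["tool_pos"])[:2]-AX;yaw=o["ee_rot"][2];F=np.array(o["wrist_force"])
    R=Ro.from_euler("xyz",o["ee_rot"]).as_matrix();phi=yaw+np.pi
    u=np.array([np.cos(phi),np.sin(phi)]);t=np.array([np.sin(phi),-np.cos(phi)])
    print("phi_tool",round(phi,4),"r",round(P@u*1000,1),"d",round(-P@t*1000,1),"z",round(o["tool_pos"][2],4),"F tool",np.round(R.T@F,2),"Mz",np.round(o["wrist_torque"],3),"tau about axis",round(float(P[0]*F[1]-P[1]*F[0]),3),"t",round(float(o["time"]),2))
E
python3 - <<'E'
from h import *
o=get_obs();phi=np.radians(167)
b=behind(phi);print(b)
plan([*b,0.086],phi-np.pi,o);whl(o)
p=snapshot("wrist");save(p,"w7.png")
E
```

```text
[ 0.48455816 -0.10798551]
pos [ 0.5482 -0.0162  0.1974] rpy [-3.141  0.    -0.216] w 0.0006 F [ 0.22 -1.07 -0.32] t 10.35
shift cm: [('before twist', array([-4.25, 10.33, 11.14])), ('after twist', array([-4.14, 10.38, 11.14]))] twist 0.0109
phi_tool 2.9256 r 47.8 d -74.3 z 0.1974 F tool [0.44 1.   0.32] Mz [-0.019 -0.057  0.003] tau about axis 0.015 t 10.35
```

View pics/w7.png

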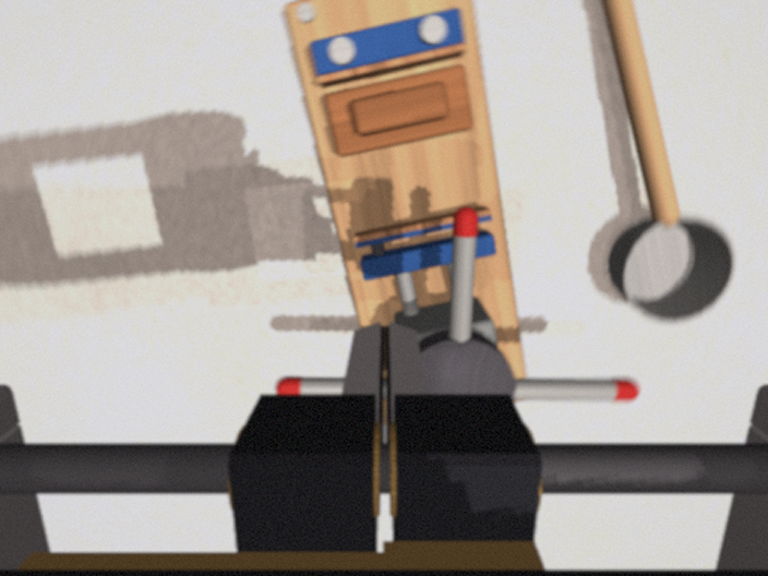

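Emit:
{"fn": "play_rows", "kwargs": {"rows": [{"x": -1.4, "y": 3.45, "z": 0, "twist": 0.01, "jaw": -1}, {"x": -1.4, "y": 3.45, "z": 0, "twist": 0, "jaw": -1}, {"x": -1.4, "y": 3.45, "z": 0, "twist": 0, "jaw": -1}, {"x": 0, "y": 0, "z": 2.5, "twist": 0, "jaw": -1}, {"x": 0, "y": 0, "z": 3.5, "twist": 0, "jaw": -1}, {"x": 0, "y": 0, "z": 3.0, "twist": 0, "jaw": -1}, {"x": 0, "y": 0, "z": 2.1, "twist": 0, "jaw": -1}, {"x": 0, "y": 0, "z": 0, "twist": 0, "jaw": -1}, {"x": 0, "y": 0, "z": 0, "twist": 0, "jaw": -1}]}}

```text
time: 11.15
tool_pos: [0.4828, -0.108, 0.0857]
ee_rot: [-3.141, 0.003, -0.234]
wrist_force: [1.4, 0.5, -0.4]
width: 0.0008
```

```bash
python3 - <<'E'
from h import *
o=get_obs();whl(o)
p=snapshot("wrist");save(p,"w8.png")
E
```

```text
phi_tool 2.9075 r 91.5 d 31.1 z 0.0857 F tool [ 1.25 -0.84  0.37] Mz [-0.    -0.074 -0.033] tau about axis -0.038 t 11.15
```

View pics/w8.png

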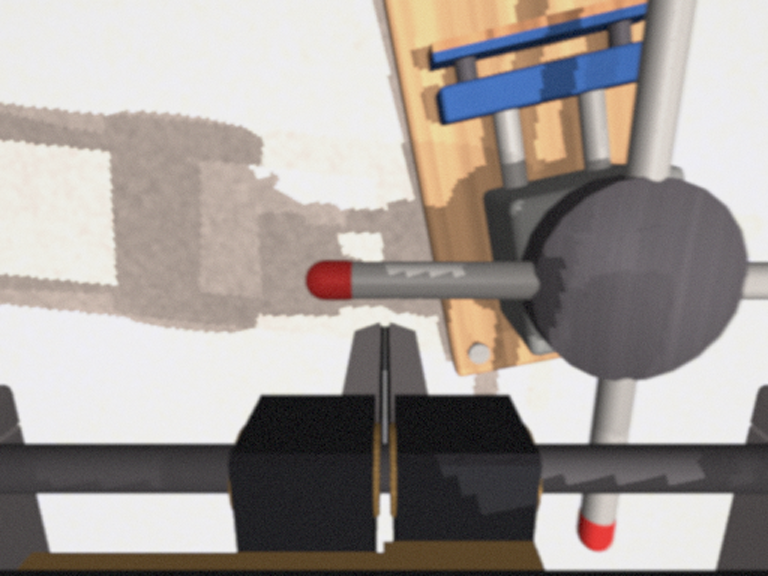

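Emit:
{"fn": "play_rows", "kwargs": {"rows": [{"x": 0, "y": -1.5, "z": 0, "twist": 0, "jaw": -1}, {"x": -0.1, "y": -0.9, "z": 0, "twist": 0.1, "jaw": -1}, {"x": -0.1, "y": -0.9, "z": 0, "twist": 0.1, "jaw": -1}, {"x": -0.1, "y": -0.9, "z": 0, "twist": 0.1, "jaw": -1}, {"x": -0.1, "y": -0.9, "z": 0, "twist": 0.1, "jaw": -1}, {"x": -0.1, "y": -0.9, "z": 0, "twist": 0.1, "jaw": -1}, {"x": -0.1, "y": -0.9, "z": 0, "twist": 0.1, "jaw": -1}]}}

```text
time: 11.78
tool_pos: [0.5059, -0.0454, 0.089]
ee_rot: [3.139, -0.002, -0.839]
wrist_force: [-5.1, -3.1, 1.7]
width: 0.0002
```

```bash
python3 - <<'E'
from h import *
o=get_obs();whl(o)
p=snapshot("wrist");save(p,"w9.png")
whl()
E
```

```text
phi_tool 2.3023 r 88.7 d 18.6 z 0.089 F tool [-1.1   5.92 -1.71] Mz [-0.587  0.992  0.005] tau about axis 0.504 t 11.78
phi_tool 2.2998 r 88.9 d 17.1 z 0.0889 F tool [-1.1   2.55 -0.65] Mz [-0.294  0.593 -0.01 ] tau about axis 0.207 t 11.83
```

View pics/w9.png

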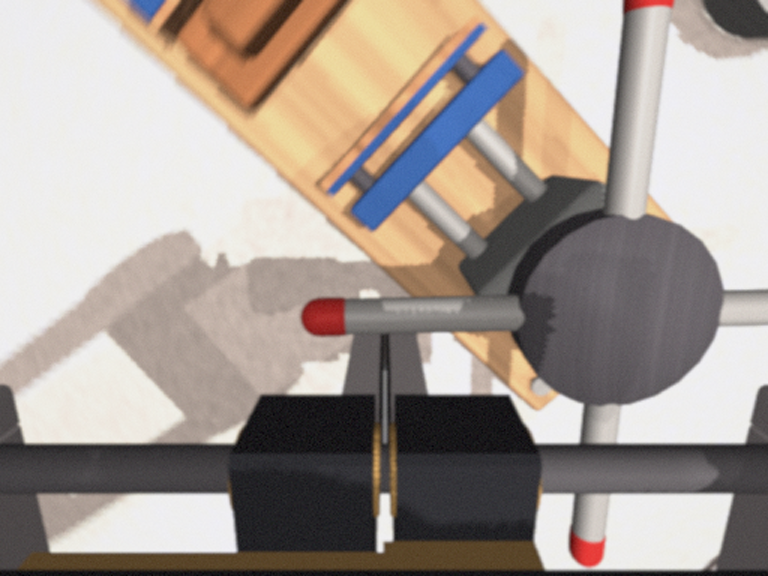

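Emit:
{"fn": "play_rows", "kwargs": {"rows": [{"x": -0.1, "y": -0.9, "z": 0.3, "twist": 0.1, "jaw": -1}, {"x": -0.1, "y": -0.9, "z": 0, "twist": 0.1, "jaw": -1}, {"x": -0.1, "y": -0.9, "z": 0, "twist": 0.1, "jaw": -1}, {"x": -0.1, "y": -0.9, "z": 0, "twist": 0.1, "jaw": -1}, {"x": -0.1, "y": -0.9, "z": 0, "twist": 0.1, "jaw": -1}, {"x": -0.1, "y": -0.9, "z": 0, "twist": 0.1, "jaw": -1}, {"x": -0.1, "y": -0.9, "z": 0, "twist": 0.1, "jaw": -1}, {"x": -0.1, "y": -0.9, "z": 0, "twist": 0.1, "jaw": -1}]}}

```text
time: 12.5
tool_pos: [0.5678, -0.0107, 0.0861]
ee_rot: [3.14, -0.001, -1.637]
wrist_force: [-6.4, -0.6, 4.2]
width: 0.0003
```

```bash
python3 - <<'E'
from h import *
o=get_obs();whl(o)
p=snapshot("wrist");save(p,"w10.png")
whl()
E
```

```text
phi_tool 1.5044 r 87.4 d 17.0 z 0.0861 F tool [ 1.05  6.4  -4.19] Mz [-0.192  1.236 -0.087] tau about axis 0.576 t 12.5
phi_tool 1.5009 r 87.5 d 15.6 z 0.086 F tool [ 0.6   3.82 -3.18] Mz [-0.069  0.71  -0.061] tau about axis 0.344 t 12.55
```

View pics/w10.png

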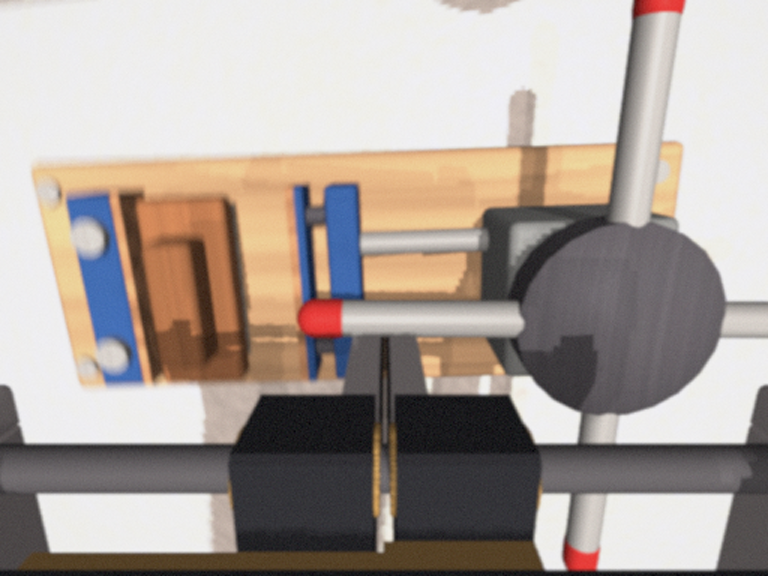

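Emit:
{"fn": "play_rows", "kwargs": {"rows": [{"x": 0, "y": 1.3, "z": 0, "twist": 0, "jaw": -1}, {"x": 0, "y": 0, "z": -3, "twist": 0, "jaw": -1}, {"x": 0, "y": 0, "z": -3.2, "twist": 0, "jaw": -1}, {"x": 0.42, "y": 1.03, "z": 0, "twist": -0.12, "jaw": -1}, {"x": 0.42, "y": 1.03, "z": 0, "twist": -0.12, "jaw": -1}, {"x": 0.42, "y": 1.03, "z": 0, "twist": -0.12, "jaw": -1}, {"x": 0.42, "y": 1.03, "z": 0, "twist": -0.12, "jaw": -1}, {"x": 0.42, "y": 1.03, "z": 0, "twist": -0.12, "jaw": -1}, {"x": 0.42, "y": 1.03, "z": 0, "twist": -0.12, "jaw": -1}, {"x": 0.42, "y": 1.03, "z": 0, "twist": -0.12, "jaw": -1}, {"x": 0.42, "y": 1.03, "z": 0, "twist": -0.12, "jaw": -1}, {"x": 0.42, "y": 1.03, "z": 0, "twist": -0.12, "jaw": -1}]}}

```text
time: 13.55
tool_pos: [0.4902, -0.0792, 0.1481]
ee_rot: [-3.14, -0.005, -0.545]
wrist_force: [-0.4, 0.0, -1.5]
width: 0.0003
```

Emit:
{"fn": "play_rows", "kwargs": {"rows": [{"x": 0.42, "y": 1.03, "z": 0, "twist": -0.12, "jaw": -1}, {"x": 0.42, "y": 1.03, "z": 0, "twist": -0.12, "jaw": -1}, {"x": 0.42, "y": 1.03, "z": 0, "twist": -0.12, "jaw": -1}, {"x": 0.42, "y": 1.03, "z": 0, "twist": -0.12, "jaw": -1}, {"x": 0, "y": 0, "z": 0, "twist": 0, "jaw": -1}, {"x": 0, "y": 0, "z": 0, "twist": 0, "jaw": -1}]}}

```text
time: 14.05
tool_pos: [0.4907, -0.1232, 0.1472]
ee_rot: [3.141, -0.004, -0.076]
wrist_force: [0.2, 0.6, -0.4]
width: 0.0004
```

```bash
python3 - <<'E'
from h import *
o=get_obs();whl(o)
p=snapshot("wrist");save(p,"w11.png")
plan([*behind(3.075,0.09,0.03),0.085],3.075-np.pi)
t=snapshot("top");im=cv2.cvtColor(t["image"],cv2.COLOR_RGB2BGR)[140:280,110:410]
cv2.imwrite("pics/top11.png",cv2.resize(im,None,fx=2.66,fy=2.66,interpolation=cv2.INTER_CUBIC))
E
```

```text
phi_tool 3.0653 r 86.2 d 30.8 z 0.1472 F tool [ 0.12 -0.61  0.4 ] Mz [-0.057 -0.05   0.001] tau about axis -0.049 t 14.05
pos [ 0.4905 -0.1227  0.1469] rpy [ 3.141e+00 -3.000e-03 -7.600e-02] w 0.0005 F [0.   0.72 0.75] t 14.1
shift cm: [('before twist', array([-0.32,  0.05,  6.19])), ('after twist', array([-0.32,  0.05,  6.19]))] twist -0.0092
```

View pics/w11.png

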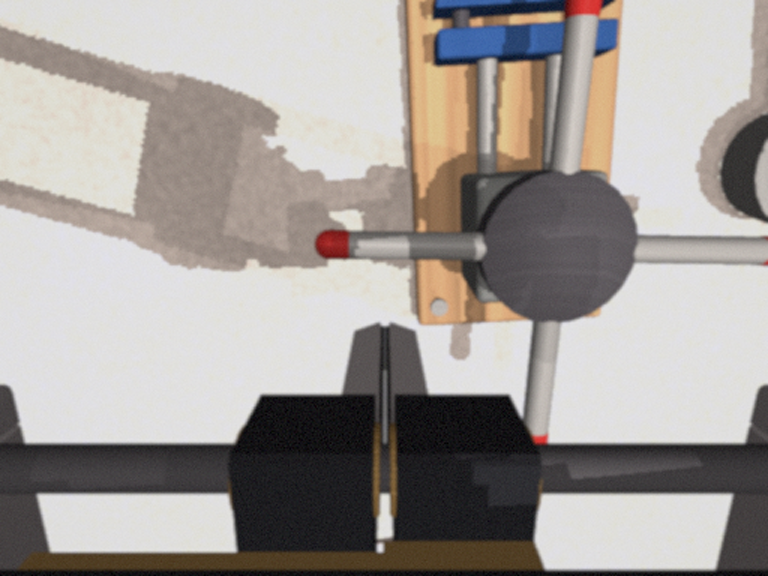

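View pics/top11.png

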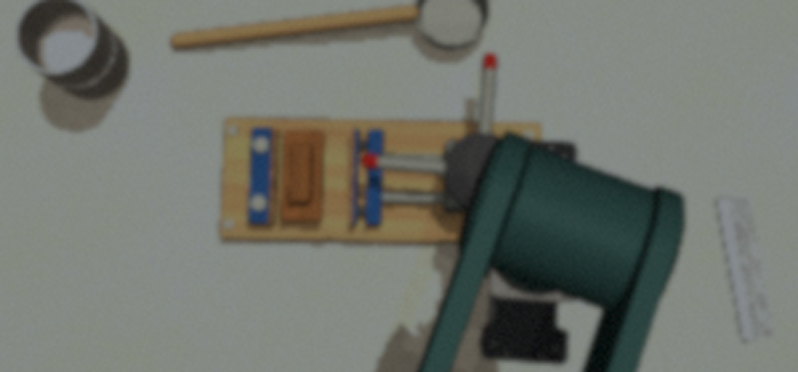

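Emit:
{"fn": "play_rows", "kwargs": {"rows": [{"x": -0.3, "y": 0, "z": 1.5, "twist": 0, "jaw": -1}, {"x": 0, "y": 0, "z": 3.0, "twist": 0, "jaw": -1}, {"x": 0, "y": 0, "z": 1.9, "twist": 0, "jaw": -1}, {"x": 0, "y": 0, "z": 0, "twist": 0, "jaw": -1}, {"x": 0, "y": -1.5, "z": 0, "twist": 0, "jaw": -1}, {"x": -0.1, "y": -0.9, "z": 0, "twist": 0.1, "jaw": -1}, {"x": -0.1, "y": -0.9, "z": 0, "twist": 0.1, "jaw": -1}, {"x": -0.1, "y": -0.9, "z": 0, "twist": 0.1, "jaw": -1}, {"x": -0.1, "y": -0.9, "z": 0, "twist": 0.1, "jaw": -1}, {"x": -0.1, "y": -0.9, "z": 0, "twist": 0.1, "jaw": -1}, {"x": -0.1, "y": -0.9, "z": 0, "twist": 0.1, "jaw": -1}, {"x": -0.1, "y": -0.9, "z": 0, "twist": 0.1, "jaw": -1}]}}

```text
time: 15.15
tool_pos: [0.5019, -0.0483, 0.0818]
ee_rot: [3.136, 0.001, -0.779]
wrist_force: [-5.5, -2.7, -1.0]
width: 0.0005
```

```bash
python3 - <<'E'
from h import *
whl()
E
```

```text
phi_tool 2.3622 r 90.5 d 18.1 z 0.0818 F tool [-2.01  5.77  1.  ] Mz [-0.749  0.823  0.004] tau about axis 0.486 t 15.15
```

Emit:
{"fn": "play_rows", "kwargs": {"rows": [{"x": -0.1, "y": -0.9, "z": 0, "twist": 0.1, "jaw": -1}, {"x": -0.1, "y": -0.9, "z": 0, "twist": 0.1, "jaw": -1}, {"x": -0.1, "y": -0.9, "z": 0, "twist": 0.1, "jaw": -1}, {"x": -0.1, "y": -0.9, "z": 0, "twist": 0.1, "jaw": -1}, {"x": -0.1, "y": -0.9, "z": 0, "twist": 0.1, "jaw": -1}, {"x": -0.1, "y": -0.9, "z": 0, "twist": 0.1, "jaw": -1}, {"x": -0.1, "y": -0.9, "z": 0, "twist": 0.1, "jaw": -1}]}}

```text
time: 15.73
tool_pos: [0.5526, -0.0109, 0.0818]
ee_rot: [3.135, 0.002, -1.479]
wrist_force: [-5.3, -0.2, 0.9]
width: 0.0008
```

```bash
python3 - <<'E'
from h import *
o=get_obs();whl(o)
p=snapshot("wrist");np.savez("w12.npz",**{k:v for k,v in p.items()},tool_pos=o["tool_pos"],ee_rot=o["ee_rot"])
im=cv2.cvtColor(p["image"],cv2.COLOR_RGB2BGR)[60:260,0:270]
cv2.imwrite("pics/w12.png",cv2.resize(im,None,fx=2.9,fy=2.9,interpolation=cv2.INTER_CUBIC))
whl()
E
```

```text
phi_tool 1.6631 r 90.1 d 18.2 z 0.0818 F tool [-0.32  5.34 -0.91] Mz [0.088 1.101 0.048] tau about axis 0.475 t 15.73
phi_tool 1.66 r 90.2 d 16.7 z 0.0818 F tool [-1.28  3.81  0.03] Mz [ 0.2    0.632 -0.031] tau about axis 0.322 t 15.78
```

View pics/w12.png

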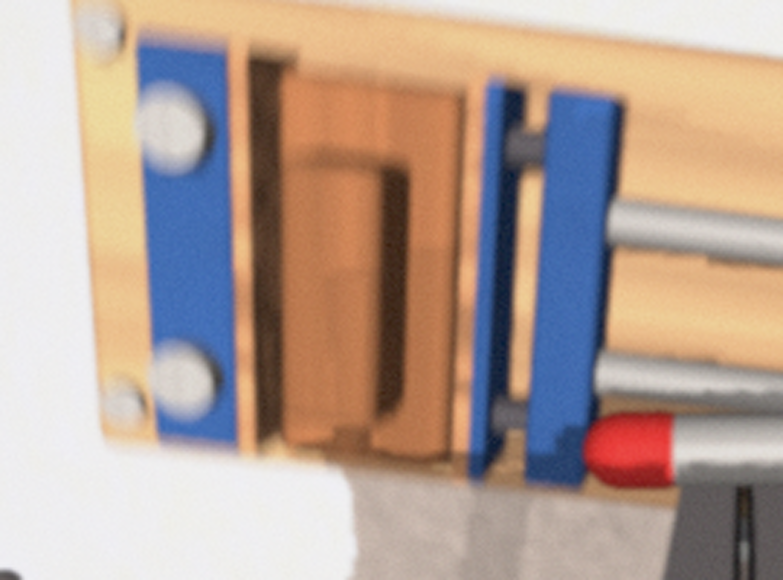

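Emit:
{"fn": "play_rows", "kwargs": {"rows": [{"x": -0.1, "y": -0.9, "z": 0, "twist": 0.1, "jaw": -1}, {"x": -0.05, "y": -0.45, "z": 0, "twist": 0.05, "jaw": -1}, {"x": -0.03, "y": -0.18, "z": 0, "twist": 0.02, "jaw": -1}, {"x": -0.03, "y": -0.18, "z": 0, "twist": 0.02, "jaw": -1}]}}

```text
time: 16.12
tool_pos: [0.5697, -0.0079, 0.0818]
ee_rot: [3.136, 0.002, -1.663]
wrist_force: [-5.3, 1.8, -0.1]
width: 0.0006
```

```bash
python3 - <<'E'
from h import *
whl()
E
```

```text
phi_tool 1.4788 r 89.9 d 17.6 z 0.0818 F tool [-1.34  5.44  0.13] Mz [0.44  1.088 0.021] tau about axis 0.466 t 16.12
```

Emit:
{"fn": "play_rows", "kwargs": {"rows": [{"x": -0.03, "y": -0.18, "z": 0, "twist": 0.02, "jaw": -1}, {"x": -0.03, "y": -0.18, "z": 0, "twist": 0.02, "jaw": -1}, {"x": -0.03, "y": -0.18, "z": 0, "twist": 0.02, "jaw": -1}]}}

```text
time: 16.37
tool_pos: [0.5751, -0.0075, 0.0818]
ee_rot: [3.136, 0.001, -1.723]
wrist_force: [-7.3, 3.2, 0.5]
width: 0.0004
```

```bash
python3 - <<'E'
from h import *
o=get_obs();whl(o)
p=snapshot("wrist")
im=cv2.cvtColor(p["image"],cv2.COLOR_RGB2BGR)[60:260,0:270]
cv2.imwrite("pics/w13.png",cv2.resize(im,None,fx=2.9,fy=2.9,interpolation=cv2.INTER_CUBIC))
whl()
E
```

```text
phi_tool 1.4188 r 89.8 d 17.7 z 0.0818 F tool [-2.06  7.73 -0.5 ] Mz [0.489 1.087 0.057] tau about axis 0.657 t 16.37
phi_tool 1.418 r 89.8 d 17.5 z 0.0818 F tool [-1.52  5.85 -0.  ] Mz [0.521 0.948 0.039] tau about axis 0.499 t 16.42
```

View pics/w13.png

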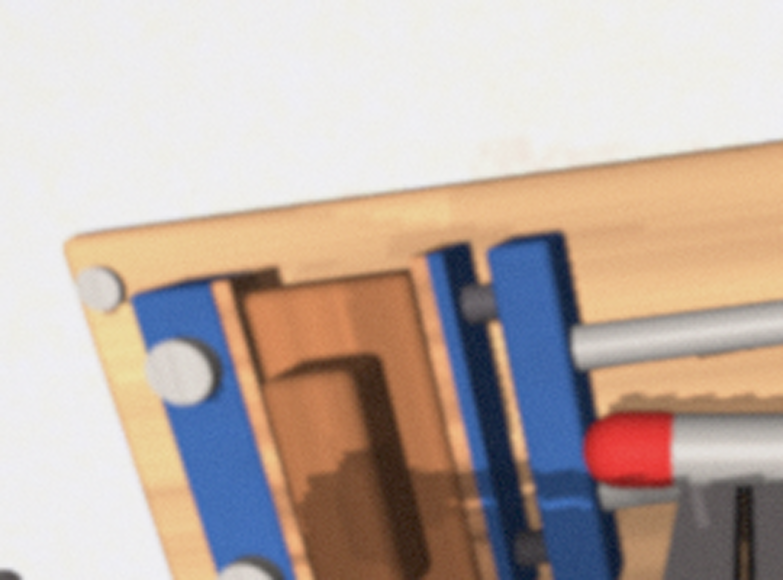

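Emit:
{"fn": "play_rows", "kwargs": {"rows": [{"x": -0.03, "y": -0.18, "z": 0, "twist": 0.02, "jaw": -1}, {"x": -0.03, "y": -0.18, "z": 0, "twist": 0.02, "jaw": -1}, {"x": -0.03, "y": -0.18, "z": 0, "twist": 0.02, "jaw": -1}]}}

```text
time: 16.67
tool_pos: [0.5806, -0.0075, 0.0818]
ee_rot: [3.136, 0.001, -1.783]
wrist_force: [-5.5, 2.4, 0.2]
width: 0.0003
```

```bash
python3 - <<'E'
from h import *
whl()
E
```

```text
phi_tool 1.3588 r 89.7 d 17.7 z 0.0818 F tool [-1.18  5.84 -0.16] Mz [ 0.499  0.988 -0.025] tau about axis 0.504 t 16.67
```

Emit:
{"fn": "play_rows", "kwargs": {"rows": [{"x": -0.03, "y": -0.18, "z": 0, "twist": 0.02, "jaw": -1}, {"x": -0.03, "y": -0.18, "z": 0, "twist": 0.02, "jaw": -1}, {"x": -0.03, "y": -0.18, "z": 0, "twist": 0.02, "jaw": -1}]}}

```text
time: 16.92
tool_pos: [0.5861, -0.0079, 0.0818]
ee_rot: [3.136, 0.001, -1.843]
wrist_force: [-6.1, 2.2, 0.1]
width: 0.0003
```

```bash
python3 - <<'E'
from h import *
o=get_obs();whl(o)
p=snapshot("wrist")
im=cv2.cvtColor(p["image"],cv2.COLOR_RGB2BGR)[60:260,0:270]
cv2.imwrite("pics/w14.png",cv2.resize(im,None,fx=2.9,fy=2.9,interpolation=cv2.INTER_CUBIC))
whl()
E
```

```text
phi_tool 1.2988 r 89.7 d 17.7 z 0.0818 F tool [-0.49  6.51 -0.08] Mz [ 0.525  1.05  -0.031] tau about axis 0.575 t 16.92
phi_tool 1.298 r 89.7 d 17.4 z 0.0818 F tool [-1.39  5.97 -1.08] Mz [ 0.485  0.941 -0.046] tau about axis 0.511 t 16.97
```

View pics/w14.png

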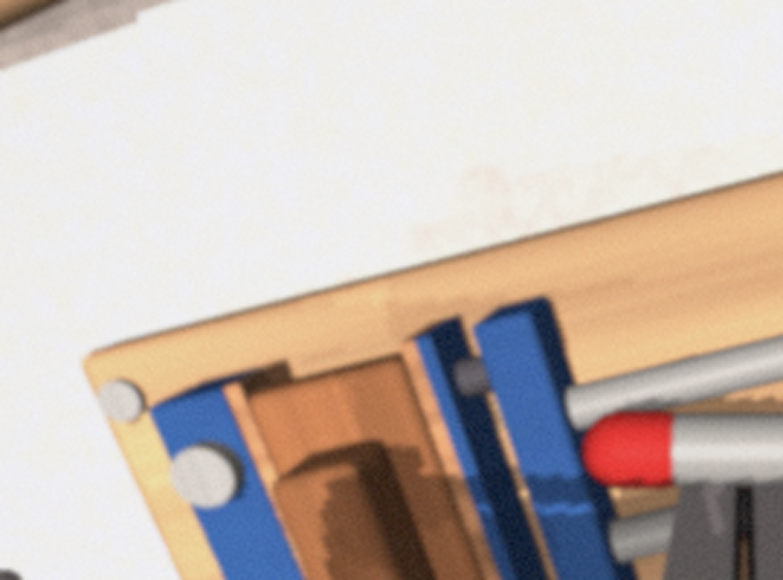

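Emit:
{"fn": "play_rows", "kwargs": {"rows": [{"x": -0.03, "y": -0.18, "z": 0, "twist": 0.02, "jaw": -1}, {"x": -0.03, "y": -0.18, "z": 0, "twist": 0.02, "jaw": -1}]}}

```text
time: 17.13
tool_pos: [0.5896, -0.0082, 0.0818]
ee_rot: [3.136, 0.001, -1.883]
wrist_force: [-7.4, 2.7, -0.2]
width: 0.0005
```

```bash
python3 - <<'E'
from h import *
whl()
E
```

```text
phi_tool 1.2589 r 89.7 d 17.8 z 0.0818 F tool [-0.3  7.9  0.2] Mz [0.535 1.128 0.027] tau about axis 0.703 t 17.13
```

Emit:
{"fn": "play_rows", "kwargs": {"rows": [{"x": -0.03, "y": -0.18, "z": 0, "twist": 0.02, "jaw": -1}]}}

```text
time: 17.22
tool_pos: [0.5911, -0.0084, 0.0818]
ee_rot: [3.135, 0.001, -1.903]
wrist_force: [-7.2, 3.3, 0.8]
width: 0.0006
```

```bash
python3 - <<'E'
from h import *
whl()
E
```

```text
phi_tool 1.2389 r 89.6 d 18.1 z 0.0818 F tool [-0.74  7.91 -0.78] Mz [0.606 1.283 0.004] tau about axis 0.694 t 17.22
```

Emit:
{"fn": "play_rows", "kwargs": {"rows": [{"x": -0.03, "y": -0.18, "z": 0, "twist": 0.02, "jaw": -1}]}}

```text
time: 17.3
tool_pos: [0.5926, -0.0086, 0.0818]
ee_rot: [3.134, 0.0, -1.923]
wrist_force: [-8.3, 3.5, 2.3]
width: 0.0001
```

```bash
python3 - <<'E'
from h import *
o=get_obs();whl(o);print(np.linalg.norm(o["wrist_torque"][:2]))
E
```

```text
phi_tool 1.2189 r 89.5 d 18.4 z 0.0818 F tool [-0.46  9.05 -2.19] Mz [ 0.696  1.493 -0.021] tau about axis 0.801 t 17.3
1.6473281293742885
```

Emit:
{"fn": "play_rows", "kwargs": {"rows": [{"x": -0.02, "y": -0.14, "z": 0, "twist": 0.015, "jaw": -1}]}}

```text
time: 17.38
tool_pos: [0.5937, -0.0088, 0.0818]
ee_rot: [3.133, 0.0, -1.937]
wrist_force: [-9.1, 3.8, 2.3]
width: 0.0005
```

```bash
python3 - <<'E'
from h import *
o=get_obs();whl(o);print(np.linalg.norm(o["wrist_torque"][:2]))
E
```

```text
phi_tool 1.2041 r 89.5 d 18.6 z 0.0818 F tool [-0.35  9.85 -2.17] Mz [0.737 1.63  0.068] tau about axis 0.874 t 17.38
1.7882847189174222
```

Emit:
{"fn": "play_rows", "kwargs": {"rows": [{"x": -0.01, "y": -0.09, "z": 0, "twist": 0.01, "jaw": -1}]}}

```text
time: 17.47
tool_pos: [0.5944, -0.0089, 0.0818]
ee_rot: [3.133, 0.0, -1.947]
wrist_force: [-9.5, 4.0, 2.7]
width: 0.0005
```

```bash
python3 - <<'E'
from h import *
o=get_obs();whl(o);print(np.linalg.norm(o["wrist_torque"][:2]))
p=snapshot("wrist");save(p,"w15.png")
o=get_obs();whl(o);print(np.linalg.norm(o["wrist_torque"][:2]))
E
```

```text
phi_tool 1.1944 r 89.5 d 18.8 z 0.0818 F tool [-0.29 10.31 -2.6 ] Mz [ 7.320e-01  1.636e+00 -1.000e-03] tau about axis 0.915 t 17.47
1.7926320591902087
phi_tool 1.1942 r 89.5 d 18.8 z 0.0818 F tool [-0.55  9.96 -1.9 ] Mz [0.737 1.505 0.054] tau about axis 0.879 t 17.52
1.6756584734749276
```

View pics/w15.png

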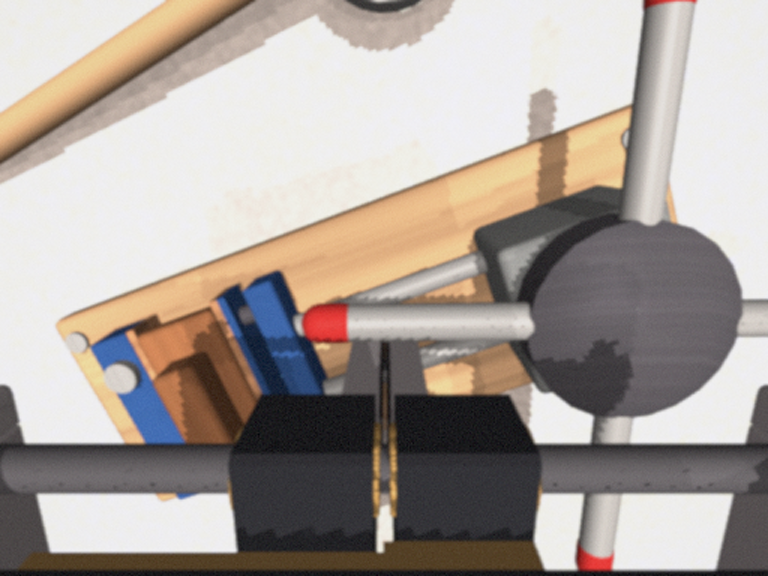

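Emit:
{"fn": "play_rows", "kwargs": {"rows": [{"x": -0.01, "y": -0.06, "z": 0, "twist": 0.006, "jaw": -1}, {"x": 0, "y": 0, "z": 0, "twist": 0, "jaw": -1}]}}

```text
time: 17.68
tool_pos: [0.5948, -0.0089, 0.0818]
ee_rot: [3.133, 0.0, -1.953]
wrist_force: [-7.8, 4.1, 2.2]
width: 0.0007
```

```bash
python3 - <<'E'
from h import *
o=get_obs();whl(o);print(np.linalg.norm(o["wrist_torque"][:2]))
P=np.array(o["tool_pos"])[:2]-AX;print("ang",np.arctan2(P[1],P[0]))
E
```

```text
phi_tool 1.189 r 89.5 d 18.9 z 0.0818 F tool [-0.9   8.84 -2.15] Mz [0.733 1.634 0.004] tau about axis 0.772 t 17.68
1.79103187253265
ang 1.3968415737036861
```

Emit:
{"fn": "play_rows", "kwargs": {"rows": [{"x": 0, "y": 0.5, "z": 0, "twist": 0, "jaw": -1}, {"x": 0, "y": 1.0, "z": 0, "twist": 0, "jaw": -1}, {"x": 0, "y": 0, "z": -2, "twist": 0, "jaw": -1}, {"x": 0, "y": 0, "z": -4, "twist": 0, "jaw": -1}, {"x": 0, "y": 0, "z": -4, "twist": 0, "jaw": -1}, {"x": 0, "y": 0, "z": 0, "twist": 0, "jaw": -1}, {"x": 0, "y": 0, "z": 0, "twist": 0, "jaw": -1}]}}

```text
time: 18.27
tool_pos: [0.5867, -0.0057, 0.187]
ee_rot: [-3.131, 0.003, -1.954]
wrist_force: [0.2, 0.1, -0.4]
width: 0.0001
```

```bash
python3 - <<'E'
from h import *
o=get_obs();whl(o)
p=snapshot("wrist");save(p,"w16.png");np.savez("w16.npz",**{k:v for k,v in p.items()},tool_pos=o["tool_pos"],ee_rot=o["ee_rot"])
s=snapshot("scene");im=cv2.cvtColor(s["image"],cv2.COLOR_RGB2BGR)[130:290,200:420]
cv2.imwrite("pics/s16.png",cv2.resize(im,None,fx=3.6,fy=3.6,interpolation=cv2.INTER_CUBIC))
E
```

```text
phi_tool 1.1874 r 89.5 d 27.7 z 0.187 F tool [-0.13 -0.13  0.44] Mz [ 0.046  0.07  -0.012] tau about axis -0.015 t 18.27
```

View pics/w16.png

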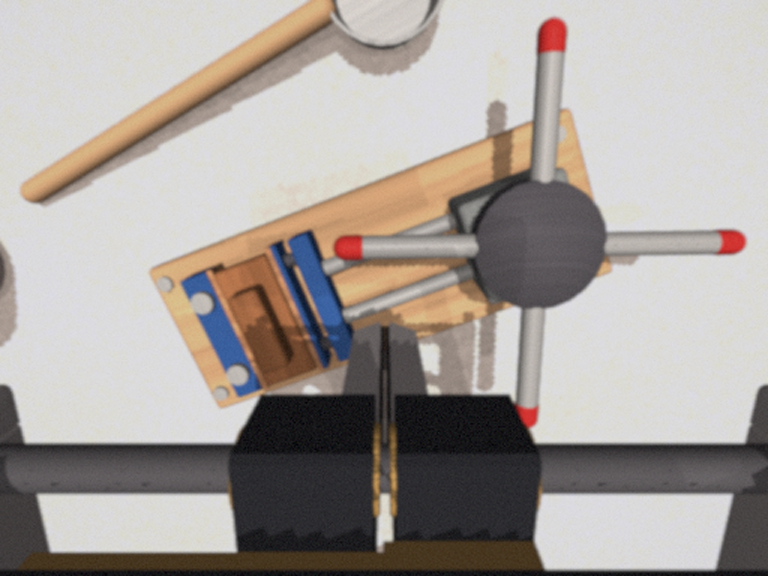

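View pics/s16.png

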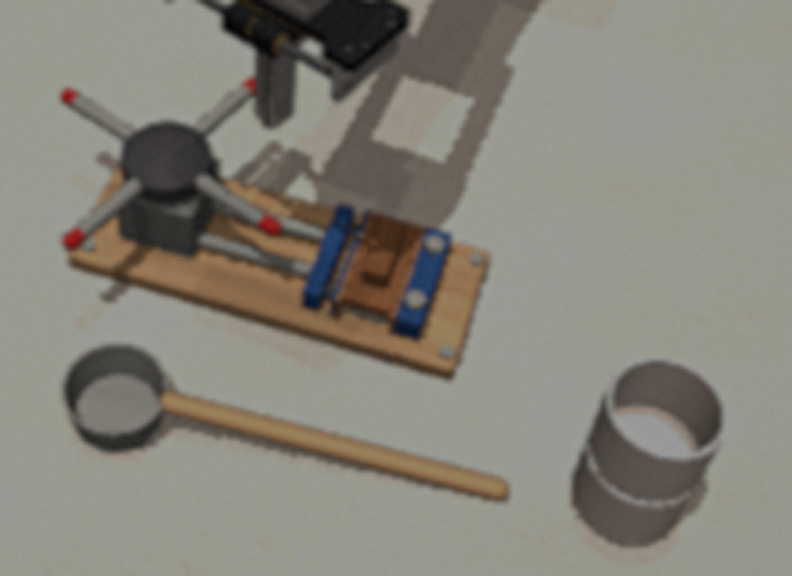

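```bash
python3 - <<'E'
from h import *
d=np.load("w16.npz");p={k:d[k] for k in d.files};o=p
im=cv2.cvtColor(d["image"],cv2.COLOR_RGB2BGR)[150:275,90:250]
cv2.imwrite("pics/w16a.png",cv2.resize(im,None,fx=4.8,fy=4.8,interpolation=cv2.INTER_CUBIC))
f=lambda u,z:px2w(p,np.array(u,float)/1.5,z,o)
T=f([(335,247),(745,241),(554,18)],0.1);v=T[0]-T[1];print("spoke ang",np.degrees(np.arctan2(v[1],v[0])),"mid",(T[0]+T[1])/2)
E
```

```text
spoke ang 68.95207450357492 mid [ 0.57718056 -0.09955301  0.1       ]
```

View pics/w16a.png

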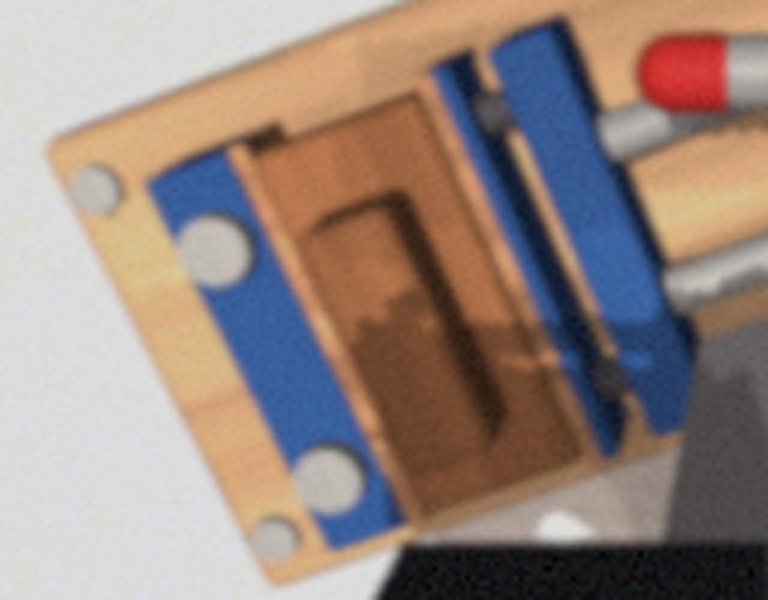

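```bash
python3 - <<'E'
from h import *
o=get_obs();print(o["time"],np.round(o["wrist_force"],2),np.abs(o["qvel"]).max())
print(close_job())
E
```

```text
18.3667 [ 0.05 -0.74 -0.71] 0.03767514592060173
the job is handed in; nothing more can be done
None
```

The brush is in the glue clamp, bristles down on the bed and midway along the jaws, and the jaw is wound shut on it. I estimate the squeeze at about 19–21 N. I handed the job in at 18.4 s of the 67 s allowed.

**What I did:**
- I picked the brush up by its grip ridge and set it on the bed about 5 mm from the far jaw.
- I then pushed two spokes of the star handle clockwise, one after the other, about 3.28 rad in all by the last picture, and moved the jaw only that way.
- After the bite I went on in steps of 0.005–0.02 rad, then backed off and lifted clear.

**What the last checks showed:**
- **Position:** the last wrist picture shows the brush centred along the jaws with both cork faces against it.
- **Torque:** the torque about the handle's axis rose from about 0.53 N m while turning freely to 0.87–0.92 N m at the end. The squeeze rose about 10 N per 0.033 rad, within the range you gave.
- **Robot clear:** after lifting off, the wrist force was back to about zero, so nothing was touching.

**Where the checks disagreed:**
- My squeeze estimates ranged from about 17 to 21 N, because the force readings are noisy (single readings off by about 1–2 N).
- The final reading at rest was lower, 8.8 N on the spoke against 10.3 N during the step before. I put that down to relaxation and noise.
- I did not push again to test the squeeze, and there was no direct measurement of it.
- I have no final close-up of the comb. The ladle and jars looked undisturbed in the last scene picture.

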